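# Fit the lamp holder in the spectrophotometer

## Robot

A 6-joint arm with a two-finger parallel gripper is mounted at the origin on the work surface. World frame = base frame: x ahead of the robot, y to its left, z up, the work surface at z = 0. Lengths are in mm, angles in rad, forces in N, time in s.
With the tool pointing down it reaches from about 400 to 925 mm from the base axis. Payload 3.4 kg.
Tool frame: the origin (TCP) lies midway between the tips of the shut fingers; the grasp point (between the pads) lies 19 mm behind it; z points along the fingers, x is the direction in which the jaws open and shut, and the axes are right-handed (so a half turn about z gives the same grasp; the last joint's range is limited). The gripper opens to 85 mm and grips with 20 to 120 N. Pads are 22 mm wide; open, the fingers measure 114 mm over their backs; the gripper's body (76 mm by 85 mm) begins 54 mm behind the grasp point. The pads swing forward as they close: fully open they stand 13 mm farther back than shut.
Start: joints at [-1.327, 0.307, 1.506, -0, 1.328, -0.073], TCP at [179.104, -546.4, 231.305] pointing down, gripper open.
Joint ranges: [-3.12, 3.12], [-1.05, 2.28], [0.14, 2.33], [-1.42, 4.57], [0.1, 2.73], [-2.68, 2.68]. Speed limits (rad/s): [2.57, 2.57, 3.14, 3.14, 3.14, 3.14].

## Interface

Orientations are given as a rotation vector (axis times angle).
In Python, from plant import readout, imaging, job gives the robot as it stands.
- The arm moves only by the shell command python3 -m handwheel 'ROWS'. ROWS is a JSON object of lists of equal length, an entry for each row: "gripper": the finger opening in m, from 0 to 0.0854; "delta_pos": the shift along the world's x, y, z in m, a list of three; "spin": the turn about the world's z in degrees. In form: {"gripper": [gripper, ...], "delta_pos": [[tx, ty, tz], ...], "spin": [spin, ...]}. A call has 1 to 10 rows; each row is the pose to reach, as a shift and turn from the pose commanded when the call began; what a row does not reach only later rows make up. A row lasts 1/8 s, in which the tool goes at most 62.5 mm and 10.7 degrees, less where a joint would pass 70% of its speed; a pose out of reach is approached as far as the arm can. A call with a gripper value outside its range is refused whole. The fingers move at their own pace and stop on an object; the grip force is fixed at half the most. Time passes only in rows, so rows that repeat a pose let the fingers close. It gives the time, the measured TCP pose, the force and the opening at its end, in the units of the state.
- readout.read_state(): the state, without advancing time (a new reading comes with each control period).
- imaging.read_camera(name): name is "side" or "top"; returns (picture, depth): 384x512x3 uint8, red, green, blue; 384x512 float32, mm along the optical axis (not along the pixel's ray), 0 where there is no reading.
- imaging.camera_params(name): a dict with "fx", "fy", "cx", "cy" (pixels), "camera_from_world" (4x4, takes a point from world to camera coordinates). Camera axes: x right, y up, looking along -z (the intrinsics and any distortion apply to the point x, -y, -z); pixel columns grow to the right and rows downward; lengths in mm; the calibration is good to about 2 mm. A picture is of the moment at which its call begins. camera_params takes no time and is no camera call.
- job.close_job(): hands the job in, once; it reports no verdict.
Trained networks look in the newest picture that a camera, given by its name, has taken for a name from the list of things; names that differ only in an ending like _2 or _b are one class to them, and where a whole thing is asked for, a point or a joint stands for the part that bears it (a point fixed in the world has none). Each returns a list of dicts, best first, with "p" (0 to 1); they miss things now and then, are a little off and sometimes report something else, mostly with a low value. They report only what shows in the picture. A call takes as long as a camera call. They do not tell look-alikes from the thing itself.
- imaging.outline_of(camera, label): "region" (384x512 bool, what is visible of it) and "box" ([left, top, right, bottom] in pixels, round what is visible of it).
- imaging.mark_of(camera, label): "centre" ([row, column] in pixels: a listed point, or the origin of a listed thing).
The state is a dict: "time_s": time; "joint_pos": joint angles; "qd": joint speeds; "tau": joint torques, N m; "eef_pos": TCP position; "orientation": TCP orientation; "wrist_force": force on the tool from outside, world axes, zero at the start; "wrist_torque": the same for the moment, N m; "opening": finger opening in mm.
Only numpy, scipy, OpenCV 4.12 (cv2) and the standard library are available. Lean on these libraries where they do the work, as an engineer would, in place of code of your own. Each camera call takes 0.05 s, during which the arm holds its last target.

## Task

Fit the loose lamp holder into the round bayonet socket in the low lamp compartment on the front of the spectrophotometer: lower it in gently and upright, handle towards the right-hand front so that its two pins drop through the notches, then swing its handle clockwise (seen from above) until it comes up firmly against the end stop and the holder is pulled down tight, handle to the front. Feel for the stop and do not force it, leave the other things on the bench where they are, and let go.

Things in the scene. Friction and masses are not known exactly. Their poses are not given: they have to be found in the camera images.
- lamp: The lamp holder, 0.3 kg, upright on the bench. Origin: centre of its underside, z up, x along its handle. Steel stem 38 mm in diameter, z = 0 to 23.5 mm (foot stepped in 2.5 mm); dark flange 64 mm in diameter, z = 23.5 to 29.5 mm; on it a grey bar handle, see handle_grip; two bayonet pins, see pins.
- handle_grip (a point): On the lamp holder at x = 5, z = 43.5 mm, where it balances: the middle of the bar handle's height. The bar is 14 mm thick (along y), 28 mm tall (z = 29.5 to 57.5 mm) and runs from x = -25 to x = +95 mm, so it overhangs the flange on one side only.
- handle_end (a point): On the lamp holder, inside the long end of the bar handle at x = 85, z = 43.5 mm (10 mm short of the bar's end). Push here to turn it: 2 to 5 N as the ramps bite, then a sharp rise at the stop (some 2 N per mm). 7 to 8 N is plenty; over about 12 N overloads the socket.
- pins (a point): On the lamp holder's axis at z = 8 mm: the height of the two round bayonet pins, 8 mm thick, which stick out of the stem along its +y and -y, tips 30 mm from the axis.
- instrument: The spectrophotometer, fixed. Origin: on the vertical axis of its bayonet socket, at bench level; z up, front towards -x, +y to the left seen from the robot. The socket is in the top of a low lamp compartment, x = -85 to 100, y = -95 to 95 mm, top at z = 66 mm. The holder, once turned, stays where it is left.
- socket_mouth (a point): Top centre of the socket, z = 68 mm on the instrument. A steel ring, bore 42 mm, with two opposite notches 52 degrees wide out to 37 mm radius for the pins. The holder drops in with its x axis (handle) at -112 degrees from the instrument's x axis, with 17 degrees of play; but the ring itself sits up to 13 degrees off either way, which no pose shows.
- seat_top (a point): Centre of the sprung seat in the socket when free, z = 50 mm on the instrument: the holder's underside rests here once dropped in. Turned clockwise from above, its pins run under ramps that pull it down 3.5 mm, up to a hard stop 68 degrees from the notches' middle (handle near the instrument's -x, up to 13 degrees either way with the ring).
- case_front (a point): Centre of the front edge of the instrument's tall case, which stands behind the compartment: x = 100 to 360, y = -120 to 220 mm, up to 175 mm high.
- seat (a joint): How far the sprung seat is pressed down (m): 0 when free or just carrying the holder, about 0.0031 with the holder locked at the stop. Preload 4.5 N, 1.5 N per mm.
- beaker: Bystander: clear beaker, 68 mm across, 85 mm tall, origin under its centre.
- amber: Bystander: amber reagent bottle, 52 mm across, 100 mm tall, origin under its centre.
- jar: Bystander: white jar, 60 mm across, 70 mm tall, origin under its centre.
- rack: Bystander: white cuvette rack, 70 x 130 x 35 mm, origin under its centre.
- driver: Bystander: screwdriver lying down, 170 mm long.
- cap: Bystander: flat black dust cap, 48 mm across, 12 mm thick, no handle.
- carton: Bystander: small cardboard carton, 90 x 60 x 50 mm, origin under its centre.
There are look-alikes about, which are no part of the job. What is shaped like the lamp but purple or red is not meant.

How it is judged:
By the outcome, as a careful person would: the job done as asked, in the order asked, and still so for the second after the job is handed in, with the robot touching nothing.
It also fails if it takes over 72 s, if anything falls off the work surface, if the arm or the gripper's body presses on something with over 40 N, if the wrist force passes 120 N, or if a joint passes its speed limit or range.

## Working session

There is one attempt and no reset: what is moved stays moved. The work goes in short steps, Python scripts to look and compute and a shell command to move; the robot and the scene stay as the last step left them, time stands still between calls to the robot, and variables do not carry over. Pictures are saved under pics/ and viewed, and the job is handed in when it is done.

```bash
ls; mkdir -p pics; cat > h.py <<'E'
import numpy as np, cv2
from plant import readout, imaging, job
def P(name):
    c=imaging.camera_params(name); return c
def back(name,u,v,d):
    c=P(name); x=(u-c['cx'])/c['fx']*d; y=(v-c['cy'])/c['fy']*d
    p=np.array([x,-y,-d,1]); return (np.linalg.inv(np.array(c['camera_from_world']))@p)[:3]
def proj(name,p):
    c=P(name); q=np.array(c['camera_from_world'])@np.r_[p,1]
    return c['cx']+c['fx']*q[0]/-q[2], c['cy']+c['fy']*-q[1]/-q[2]
def ray_z(name,u,v,z):
    a=back(name,u,v,100.); b=back(name,u,v,1000.)
    return a+(b-a)*(z-a[2])/(b[2]-a[2])
def cloud(name,dep):
    c=P(name); v,u=np.mgrid[0:384,0:512]; d=dep.astype(float)
    p=np.stack([(u-c['cx'])/c['fx']*d,-(v-c['cy'])/c['fy']*d,-d,np.ones_like(d)],-1)
    w=p@np.linalg.inv(np.array(c['camera_from_world'])).T
    w=w[...,:3]; w[dep==0]=np.nan; return w
E
python3 - <<'E'
from h import *
for n in ['top','side']:
    im,d=imaging.read_camera(n); cv2.imwrite(f'pics/{n}0.png',im[...,::-1]); np.savez(f'{n}0.npz',im=im,d=d)
    c=P(n); print({k:c[k] for k in c if k!='camera_from_world'}, np.round(c['camera_from_world'],3).tolist())
    for l in ['lamp','handle_grip','handle_end','instrument','socket_mouth','pins']:
        print(n,l,[(np.round(r['centre'],1).tolist(),round(r['p'],2)) for r in imaging.mark_of(n,l)])
s=readout.read_state(); print(s)
E
```

```text
pics
{'fx': 495.21799380888086, 'fy': 495.21799380888086, 'cx': 254.82385717499935, 'cy': 185.3804353011939} [[0.013, -1.0, -0.002, -9.72], [0.981, 0.013, 0.194, -527.585], [-0.194, -0.004, 0.981, -1384.822], [0.0, 0.0, 0.0, 1.0]]
top lamp [([270.9, 335.8], 0.93), ([204.3, 333.7], 0.56)]
top handle_grip [([196.3, 390.0], 0.96), ([204.7, 334.4], 0.82), ([267.0, 341.9], 0.73), ([222.8, 137.3], 0.43)]
top handle_end [([296.3, 325.6], 0.97), ([202.2, 364.5], 0.73)]
top instrument [([164.5, 253.0], 0.67)]
top socket_mouth []
top pins [([198.3, 389.7], 0.97), ([270.0, 342.5], 0.85)]
{'fx': 352.79849572732076, 'fy': 352.79849572732076, 'cx': 249.8233541975214, 'cy': 194.57119023938134} [[-0.735, -0.678, -0.003, 383.224], [0.331, -0.362, 0.872, -273.57], [-0.592, 0.64, 0.49, -888.235], [0.0, 0.0, 0.0, 1.0]]
side lamp [([203.0, 299.6], 0.78), ([186.2, 322.9], 0.74)]
side handle_grip [([176.9, 322.6], 0.68), ([191.3, 303.0], 0.64)]
side handle_end [([182.4, 315.4], 0.62), ([206.8, 305.8], 0.48)]
side instrument [([217.8, 229.5], 0.79)]
side socket_mouth [([200.7, 229.4], 0.78), ([294.2, 181.3], 0.57)]
side pins [([201.2, 297.5], 0.67), ([186.0, 320.6], 0.61)]
{'time_s': 0.7, 'joint_pos': array([-1.32750168e+00,  3.06761867e-01,  1.50638388e+00, -1.75749832e-05,
        1.32839050e+00, -7.35106527e-02]), 'qd': array([ 0.00025648, -0.00126184,  0.00015739, -0.00056309,  0.00086176,
        0.00113223]), 'tau': array([-5.45119638e-04, -4.57300293e+01, -2.52284610e+01, -1.87273108e-04,
        8.14917275e-04, -1.53632584e-05]), 'eef_pos': array([ 179.09989559, -546.41267184,  231.33286398]), 'orientation': array([ 2.54400656e+00, -1.84318328e+00,  5.04623086e-05]), 'wrist_force': array([0.27993309, 0.10252667, 0.06370157]), 'wrist_torque': array([-0.00772566,  0.02289131,  0.00364858]), 'opening': 85.66923886645766}
```

View pics/top0.png

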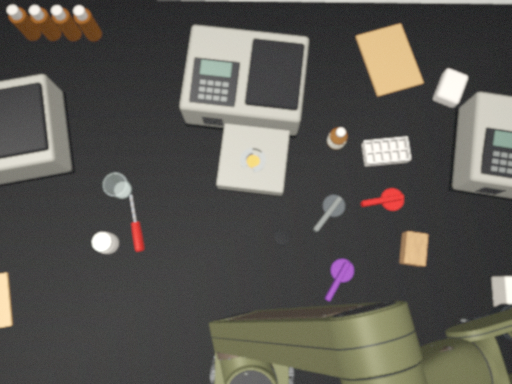

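View pics/side0.png

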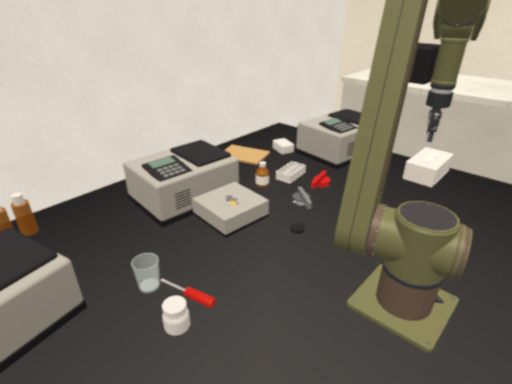

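The grey lamp holder is at top px (334,205), with its handle running to (317,229). The purple (342,270) and red (392,199) ones are look-alikes. The socket is at about (254,160). I'll measure both next.

```bash
python3 - <<'E'
from h import *
z=np.load('top0.npz'); im,d=z['im'],z['d']; W=cloud('top',d)
a=cv2.resize(im[110:210,200:300],None,fx=6,fy=6,interpolation=cv2.INTER_CUBIC); cv2.imwrite('pics/sock0.png',a[...,::-1])
a=cv2.resize(im[170:270,290:390],None,fx=6,fy=6,interpolation=cv2.INTER_CUBIC); cv2.imwrite('pics/lamp0.png',a[...,::-1])
# lamp region
m=(W[...,2]>8); vv,uu=np.mgrid[0:384,0:512]
m&=(uu>305)&(uu<352)&(vv>188)&(vv<238)
p=W[m]; print(len(p), np.round(np.percentile(p[:,2],[5,25,50,75,95]),1))
h=p[p[:,2]>45]; print('bar',len(h),h[:,2].mean())
pts=h[:,:2].astype(np.float32); r=cv2.minAreaRect(pts); print(r); print(np.round(cv2.boxPoints(r)))
f=p[(p[:,2]>20)&(p[:,2]<36)]; c,rad=cv2.minEnclosingCircle(f[:,:2].astype(np.float32)); print('flange',c,rad,f[:,2].mean())
# compartment top
m=(abs(W[...,2]-66)<6)&(uu>210)&(uu<300)&(vv>120)&(vv<200)
q=W[m]; r=cv2.minAreaRect(q[:,:2].astype(np.float32)); print('comp',len(q),r,np.median(q[:,2])); print(np.round(cv2.boxPoints(r)))
np.set_printoptions(linewidth=250)
print(np.round(W[146:174:1,240:270,2]).astype(int))
E
```

```text
489 [24.1 28.1 32.4 55.7 59.9]
bar 208 56.04244632626519
((447.2246398925781, -210.537109375), (14.030600547790527, 119.80948638916016), 52.52383041381836)
[[ 395. -180.]
 [ 490. -253.]
 [ 499. -241.]
 [ 404. -169.]]
flange (452.4702453613281, -210.98153686523438) 63.21924591064453 28.62108136563822
comp 3698 ((609.0890502929688, 9.839515686035156), (254.1368408203125, 193.09629821777344), 85.44988250732422) 65.52806528553333
[[ 503. -109.]
 [ 695. -124.]
 [ 715.  129.]
 [ 523.  144.]]
[[                  65                   66                   60                   68                   69                   66                   66                   59                   64                   65                   65
                    70                   67                   63                   65                   68                   70                   65                   62                   66                   61                   67
                    61                   64                   67                   63                   66                   61                
[... 16588 characters left out ...]
]
 [                  60                   61                   64                   71                   59                   69                   58                   64                   68                   65                   67
                    67                   70                   63                   62                   66                   64                   62                   66                   65                   64                   68
                    67                   64                   67                   66                   65                   69                   63                   67]]<stdin>:16: RuntimeWarning: invalid value encountered in cast
```

```bash
python3 - <<'E'
from h import *
z=np.load('side0.npz'); im,d=z['im'],z['d']
a=cv2.resize(im[170:240,180:330],None,fx=5,fy=5,interpolation=cv2.INTER_CUBIC); cv2.imwrite('pics/sidec.png',a[...,::-1])
E
```

```text
(no output)
```

View pics/sock0.png

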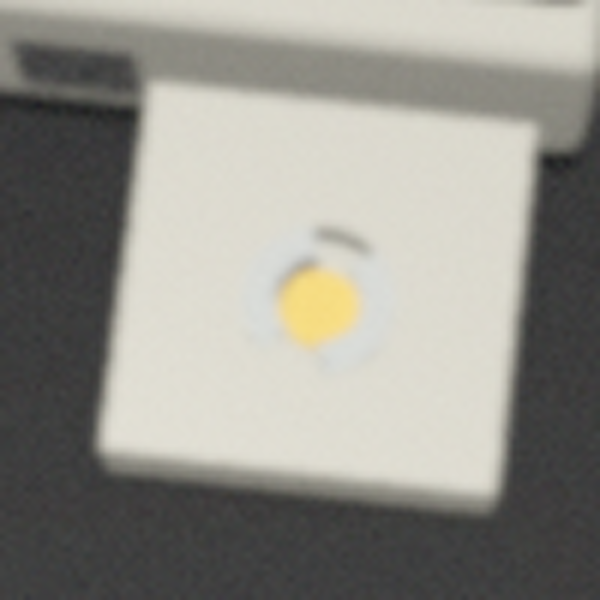

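View pics/lamp0.png

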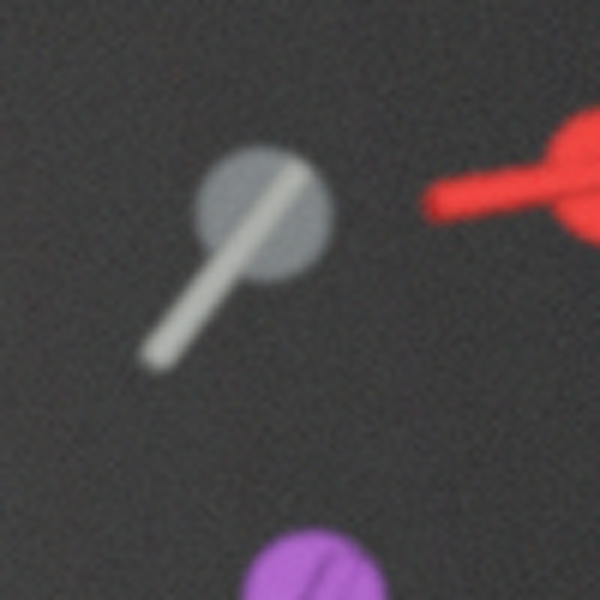

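View pics/sidec.png

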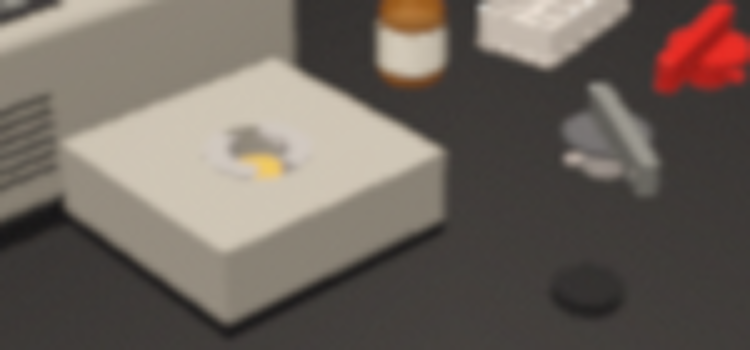

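```bash
cat > meas.py <<'E'
from h import *
from scipy.optimize import minimize
def rays_at(name,z):
    c=P(name); v,u=np.mgrid[0:384,0:512]; M=np.linalg.inv(np.array(c['camera_from_world']))
    dirn=np.stack([(u-c['cx'])/c['fx'],-(v-c['cy'])/c['fy'],-np.ones_like(u,float)],-1)@M[:3,:3].T
    o=M[:3,3]; return o[:2]+dirn[...,:2]*((z-o[2])/dirn[...,2])[...,None]
def fit_socket(d,cen=(590,5)):
    W=cloud('top',d); X=rays_at('top',68); 
    m=(np.hypot(X[...,0]-cen[0],X[...,1]-cen[1])<60)&np.isfinite(W[...,2])
    x=X[m]; obs=np.clip((66-W[m][:,2])/12,0,1)
    def model(p):
        dx=x-p[:2]; r=np.hypot(*dx.T); a=np.degrees(np.arctan2(dx[:,1],dx[:,0]))-p[2]
        a=(a+90)%180-90
        s=lambda t:1/(1+np.exp(-t/0.8))
        return 1-(1-s(21-r))*(1-s(37-r)*s(np.radians(26-abs(a))*r))
    best=None
    for a0 in range(-50,10,10):
        o=minimize(lambda p:((model(p)-obs)**2).sum(),[*cen,a0],method='Nelder-Mead',options=dict(xatol=.01,fatol=1e-3,maxiter=2000))
        if best is None or o.fun<best.fun: best=o
    return best
E
python3 - <<'E'
from meas import *
z=np.load('top0.npz'); im,d=z['im'],z['d']; W=cloud('top',d)
o=fit_socket(d); print('socket',np.round(o.x,2),o.fun,'handle angle', o.x[2]-90)
# instrument yaw from comp front & case
vv,uu=np.mgrid[0:384,0:512]
m=(abs(W[...,2]-66)<8)&(uu>210)&(uu<300)&(vv>137)&(vv<200)
q=W[m]; r=cv2.minAreaRect(q[:,:2].astype(np.float32)); print('comp',r)
m=(W[...,2]>165)&(uu>170)&(uu<315)&(vv<140); q=W[m]; print(cv2.minAreaRect(q[:,:2].astype(np.float32)),np.median(q[:,2]))
# lamp by colour mask at planes
hsv=cv2.cvtColor(im,cv2.COLOR_RGB2HSV)
m=(W[...,2]>48)&(uu>305)&(uu<352)&(vv>188)&(vv<238)
X=rays_at('top',57.5)[m]; mu=X.mean(0); r=cv2.minAreaRect(X.astype(np.float32)); print('bar@57.5',r,mu)
e=np.linalg.eigh(np.cov(X.T))[1][:,1]; print(np.degrees(np.arctan2(e[1],e[0])))
m=(im.mean(-1)>85)&(uu>315)&(uu<352)&(vv>188)&(vv<238)
X=rays_at('top',29.5)[m]
from scipy.ndimage import binary_erosion
def cost(p): # flange disc
    A=rays_at('top',29.5)[180:225,318:352]; I=(im.mean(-1)[180:225,318:352]>85)
    s=1/(1+np.exp((np.hypot(A[...,0]-p[0],A[...,1]-p[1])-32)/1))
    B=W[180:225,318:352,2]; ok=~(B>42)
    return ((s-I)[ok]**2).sum()
o=minimize(cost,[475,-232],method='Nelder-Mead'); print('flange',o.x,o.fun)
E
```

```text
socket [599.73   5.43 -21.42] 48.78364074102584 handle angle -111.41906434724896
comp ((596.8997802734375, 5.996528625488281), (190.1641845703125, 165.0968017578125), 83.97075653076172)
((832.75341796875, 24.0899658203125), (304.7115783691406, 200.16558837890625), 84.21160888671875) 169.87074753684806
bar@57.5 ((447.2088928222656, -210.38406372070312), (14.046566009521484, 119.2206039428711), 52.61655807495117) [ 447.00422375 -210.30720673]
142.80079951764748
flange [ 476.30304773 -233.80838661] 49.680139959235106
```

```bash
python3 -m handwheel '{"gripper":[0.05,0.05,0.05,0.05,0.05,0.05,0.05,0.05,0.05,0.05],"delta_pos":[[0.036,0.040,-0.01],[0.073,0.079,-0.025],[0.110,0.119,-0.04],[0.146,0.159,-0.05],[0.183,0.198,-0.06],[0.219,0.238,-0.075],[0.256,0.278,-0.09],[0.2922,0.3174,-0.1],[0.2922,0.3174,-0.1],[0.2922,0.3174,-0.1]],"spin":[-7,-14,-21,-28,-35,-42,-49,-55.5,-55.5,-55.5]}'; python3 - <<'E'
from h import *
im,d=imaging.read_camera('top'); cv2.imwrite('pics/t1.png',cv2.resize(im[150:300,250:450],None,fx=4,fy=4)[...,::-1])
im,d=imaging.read_camera('side'); cv2.imwrite('pics/s1.png',cv2.resize(im[120:270,220:420],None,fx=4,fy=4)[...,::-1])
E
```

```text
time_s: 1.95
eef_pos: [471.2, -229.0, 131.3]
orientation: [1.396, -2.814, 0.0]
wrist_force: [0.1, 0.4, 0.0]
opening: 50.3
```

View pics/s1.png

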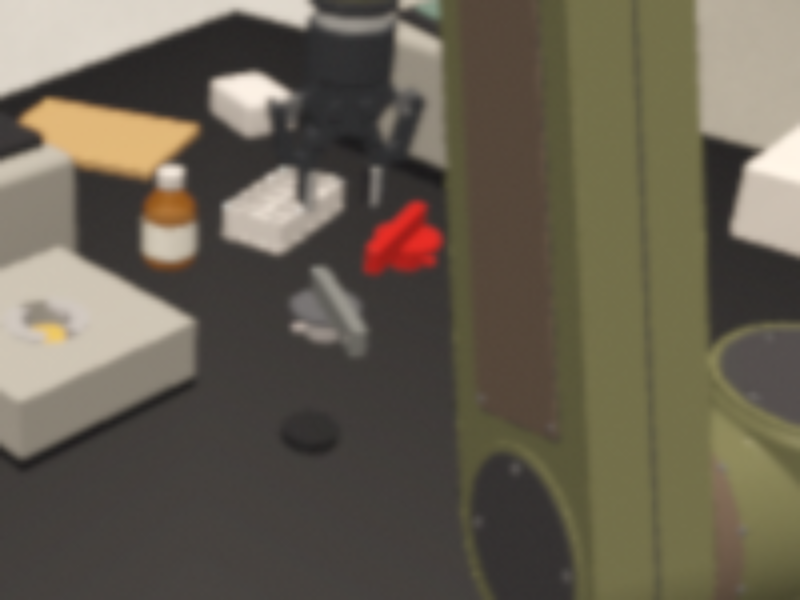

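```bash
python3 -m handwheel '{"gripper":[0.05,0.05,0.05,0.05,0.03,0.02,0.01,0,0,0],"delta_pos":[[0,0,-0.03],[0,0,-0.065],[0,0,-0.0955],[0,0,-0.0975],[0,0,-0.0975],[0,0,-0.0975],[0,0,-0.0975],[0,0,-0.0975],[0,0,-0.0975],[0,0,-0.0975]],"spin":[0,0,0,0,0,0,0,0,0,0]}'; python3 - <<'E'
from h import *
s=readout.read_state(); print(s['wrist_force'],s['wrist_torque'],s['opening'],s['eef_pos'])
im,d=imaging.read_camera('side'); cv2.imwrite('pics/s2.png',cv2.resize(im[120:270,220:420],None,fx=4,fy=4)[...,::-1])
E
```

```text
time_s: 3.3
eef_pos: [472.2, -229.7, 35.2]
orientation: [-1.393, 2.814, -0.004]
wrist_force: [-0.8, -1.0, 7.4]
opening: 12.6
[-0.8414252  -0.96475484  7.39159827] [-0.18079962  0.24149831 -0.02396638] 12.6469690563562 [ 472.24144816 -229.72373029   35.2425247 ]
```

View pics/s2.png

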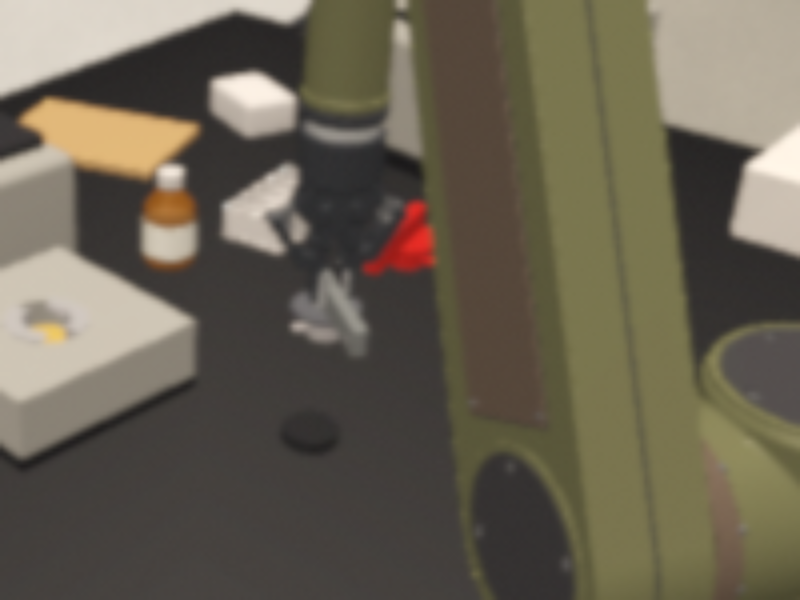

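```bash
python3 -m handwheel '{"gripper":[0,0,0,0,0,0],"delta_pos":[[0,0,0.005],[0,0,0.015],[0,0,0.045],[0,0,0.08],[0,0,0.115],[0,0,0.115]],"spin":[0,0,0,0,0,0]}'; python3 - <<'E'
from h import *
s=readout.read_state(); print(s['wrist_force'],s['wrist_torque'],s['opening'],s['eef_pos'])
im,d=imaging.read_camera('side'); cv2.imwrite('pics/s3.png',cv2.resize(im[90:240,220:420],None,fx=4,fy=4)[...,::-1])
E
```

```text
time_s: 4.1
eef_pos: [473.3, -230.0, 151.8]
orientation: [-1.392, 2.812, -0.009]
wrist_force: [-0.2, 0.2, -3.1]
opening: 12.9
[-0.23973183  0.23944726 -3.07492299] [ 0.02006557  0.02568242 -0.00650346] 12.878374850410772 [ 473.29403465 -230.01397751  151.80208408]
```

View pics/s3.png

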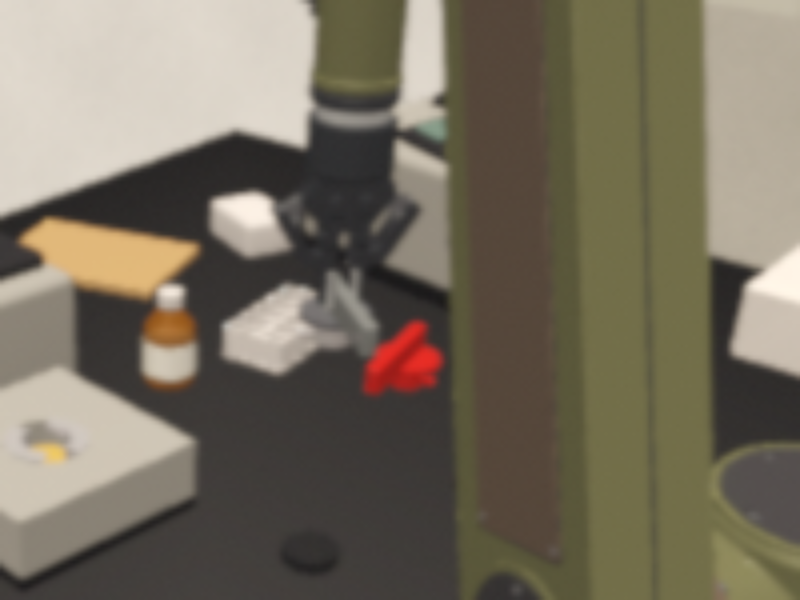

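```bash
python3 -m handwheel '{"gripper":[0,0,0,0,0,0,0,0,0,0],"delta_pos":[[0,0,0],[0.008,0.015,0],[0.022,0.042,0],[0.037,0.069,0],[0.053,0.098,0],[0.069,0.127,0],[0.085,0.156,0],[0.100,0.182,0],[0.115,0.208,0],[0.1266,0.2298,0]],"spin":[0,5,14,23,32,41,50,59,68,77]}';  python3 -m handwheel '{"gripper":[0,0,0,0,0,0],"delta_pos":[[0,0,0],[0,0,0],[0,0,0],[0,0,0],[0,0,0],[0,0,0]],"spin":[10,20,28.9,28.9,28.9,28.9]}';  python3 - <<'E'
from h import *
s=readout.read_state(); print(s['wrist_force'],s['wrist_torque'],s['opening'],s['eef_pos'],s['orientation'])
im,d=imaging.read_camera('top'); np.savez('top4.npz',im=im,d=d); cv2.imwrite('pics/t4.png',cv2.resize(im[90:240,180:380],None,fx=4,fy=4)[...,::-1])
im,d=imaging.read_camera('side'); np.savez('side4.npz',im=im,d=d);cv2.imwrite('pics/s4.png',cv2.resize(im[110:260,150:350],None,fx=4,fy=4)[...,::-1])
E
```

```text
time_s: 5.4
eef_pos: [597.1, 2.0, 146.4]
orientation: [2.846, -1.328, -0.006]
wrist_force: [-0.3, -0.9, -1.8]
opening: 12.5
time_s: 6.15
eef_pos: [597.6, 0.7, 148.3]
orientation: [3.086, -0.587, -0.001]
wrist_force: [0.3, 0.3, -2.9]
opening: 12.5
[ 0.3256752   0.3451736  -2.88030482] [ 0.04390825 -0.04922901  0.0869374 ] 12.453143131829039 [597.64349207   0.73551714 148.31621936] [ 3.08616477e+00 -5.86951639e-01 -1.39639807e-03]
```

View pics/s4.png

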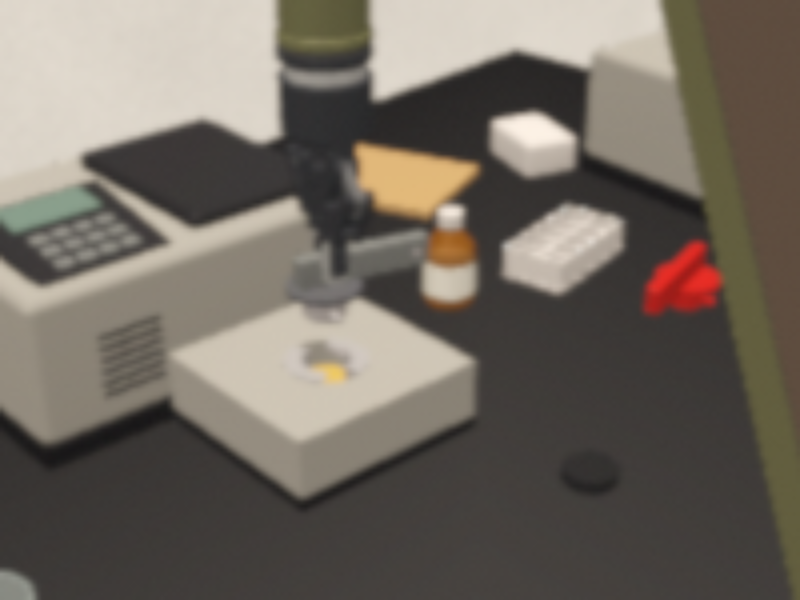

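View pics/t4.png

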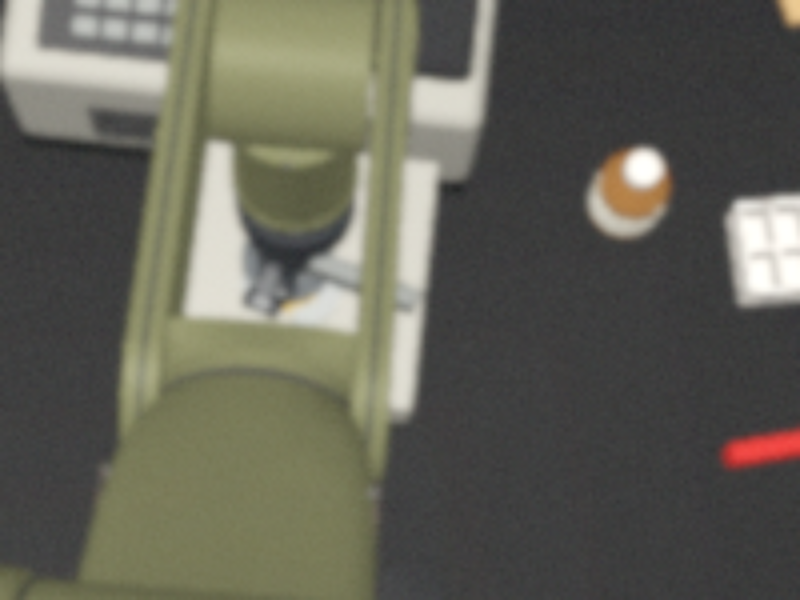

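```bash
python3 - <<'E'
from meas import *
z=np.load('top4.npz'); im,d=z['im'],z['d']; W=cloud('top',d)
vv,uu=np.mgrid[0:384,0:512]
m=(uu>256)&(uu<290)&(vv>148)&(vv<172)&(W[...,2]>150)&(W[...,2]<190)
# bar pixels: bluish grey vs olive
sat=im.max(-1).astype(int)-im.min(-1)
m&=(sat<25)
print(m.sum(), np.median(W[m][:,2]))
for v in range(150,172): print(v,''.join('#' if m[v,u] else '.' for u in range(250,295)))
zt=np.median(W[m][:,2]); X=rays_at('top',171.5)
q=W[m]; q=q[abs(q[:,2]-zt)<10]
e=np.linalg.eigh(np.cov(q[:,:2].T))[1][:,1]; e*=-np.sign(e[1]); print('dir',np.degrees(np.arctan2(e[1],e[0])))
print(cv2.minAreaRect(q[:,:2].astype(np.float32)))
# end portion right of the arm
mm=m&(uu>276); print(X[mm].mean(0), X[mm]@np.array([-.365,-.931])@np.ones(1) if 0 else (X[mm]-[599.7,5.4])@np.array([-.365,-.931]), )
print('perp',np.percentile((X[m]-[599.7,5.4])@np.array([.931,-.365]),[2,50,98]))
# side camera
z=np.load('side0.npz'); Ws=cloud('side',z['d']); z4=np.load('side4.npz'); 
for l in ['handle_grip','handle_end','pins','lamp','socket_mouth']:
    print(l,[(np.round(r['centre'],1).tolist(),round(r['p'],2)) for r in imaging.mark_of('side',l)])
def pp(p): return np.round(proj('side',np.array(p)),1)[::-1]
S=np.array([599.7,5.4]);h=np.array([-.365,-.931]); b=114.5
print('exp grip',pp([*(S+5*h),b+43.5]),'end',pp([*(S+85*h),b+43.5]),'pins',pp([*S,b+8]),'mouth',pp([*S,68]))
E
```

```text
113 168.59032163701227
150 .............................................
151 .............................................
152 .............................................
153 .............................................
154 ..........####...............................
155 ........#########............................
156 .......############..........................
157 .......#############.........................
158 .......#############.........................
159 .........###########.........................
160 ...........#########.........................
161 ..............#####..........###.............
162 ................###..........#####...........
163 .............................######..........
164 .............................#####...........
165 .............................#####...........
166 .............................#####...........
167 .............................####............
168 ................................#............
169 .............................................
170 .............................................
171 .......................
[... 353 characters left out ...]
061 83.44478667 85.92378668 88.40277065
 90.88173858 81.97963153 84.45764612 86.93564469 89.41362722 91.89159373
 82.9926763  85.46969024 87.94668816 90.42367007 92.90063596 84.00490592
 86.48092001 88.9569181  91.43290018 92.44131854]
perp [-15.14350329  -6.83875205   1.93567025]
handle_grip [([175.7, 321.7], 0.71), ([172.5, 233.8], 0.61)]
handle_end [([175.7, 256.5], 0.91), ([282.4, 149.3], 0.66), ([184.4, 313.6], 0.59), ([187.1, 262.9], 0.55)]
pins [([188.1, 230.6], 0.74), ([182.5, 320.4], 0.72)]
lamp [([189.6, 230.3], 0.88), ([184.2, 322.0], 0.67)]
socket_mouth [([225.3, 295.8], 0.66), ([199.0, 228.1], 0.58)]
exp grip [175.9 232.5] end [171.3 254.2] pins [185.7 231.4] mouth [199.8 231.9]
```

```bash
cat > ov.py <<'E'
from meas import *
def bar(name,S,ang,b,img,f,off,col=(255,0,0)):
    a=np.radians(ang);h=np.array([np.cos(a),np.sin(a)]);n=np.array([-h[1],h[0]])
    def pl(pts):
        q=np.array([proj(name,p) for p in pts]); q=((q-off+0.5)*f).astype(np.int32); cv2.polylines(img,[q],True,col,1)
    for zz in (29.5,57.5): pl([[*(np.array(S)+x*h+y*n),b+zz] for x,y in((-25,-7),(95,-7),(95,7),(-25,7))])
    for r,zz in ((32,29.5),(19,0)): pl([[S[0]+r*np.cos(t),S[1]+r*np.sin(t),b+zz] for t in np.linspace(0,6.28,60)])
def sock(name,S,th,img,f,off,col=(0,0,255)):
    pts=[]
    for t in range(0,360,2):
        r=37 if abs((t-th+90)%180-90)<26 else 21
        pts.append([S[0]+r*np.cos(np.radians(t)),S[1]+r*np.sin(np.radians(t)),68])
    q=np.array([proj(name,p) for p in pts]); q=((q-off+0.5)*f).astype(np.int32); cv2.polylines(img,[q],True,col,1)
def crop(im,u0,v0,w,h,f): return np.ascontiguousarray(cv2.resize(im[v0:v0+h,u0:u0+w],None,fx=f,fy=f,interpolation=cv2.INTER_CUBIC))
E
python3 - <<'E'
from ov import *
S=[599.7,5.4]
t=np.load('top4.npz')['im']; s=np.load('side4.npz')['im']; t0=np.load('top0.npz')['im']; s0=np.load('side0.npz')['im']
A=crop(t,230,130,60,60,7); bar('top',S,-111.4,114.5,A,7,np.array([230,130]))
B=crop(s,205,155,60,60,6); bar('side',S,-111.4,114.5,B,6,np.array([205,155]));sock('side',S,-21.4,B,6,np.array([205,155]))
cv2.imwrite('pics/ov1.png',A[...,::-1]);cv2.imwrite('pics/ov2.png',B[...,::-1])
A=crop(t0,230,135,50,50,7); sock('top',S,-21.4,A,7,np.array([230,135]))
B=crop(t0,305,180,50,60,7); bar('top',[475,-232],142.7,0,B,7,np.array([305,180]))
cv2.imwrite('pics/ov3.png',np.hstack([cv2.copyMakeBorder(A,0,70,0,0,cv2.BORDER_CONSTANT),B])[...,::-1])
A=crop(s0,205,180,60,60,6); sock('side',S,-21.4,A,6,np.array([205,180]))
B=crop(s0,280,175,60,60,6); bar('side',[475,-232],142.7,0,B,6,np.array([280,175]))
cv2.imwrite('pics/ov4.png',np.hstack([A,B])[...,::-1])
E
```

```text
(no output)
```

View pics/ov1.png

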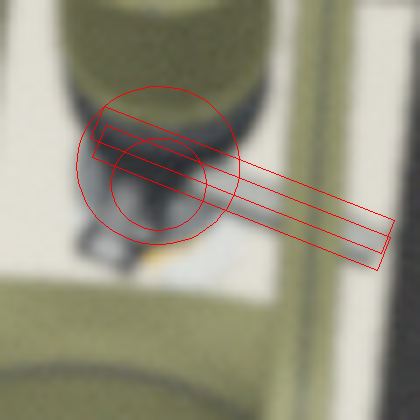

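View pics/ov2.png

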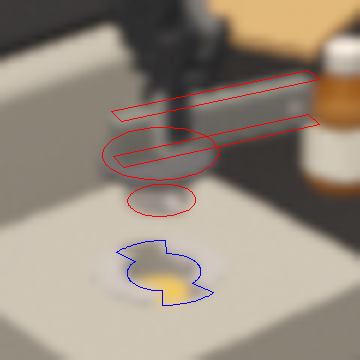

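View pics/ov3.png

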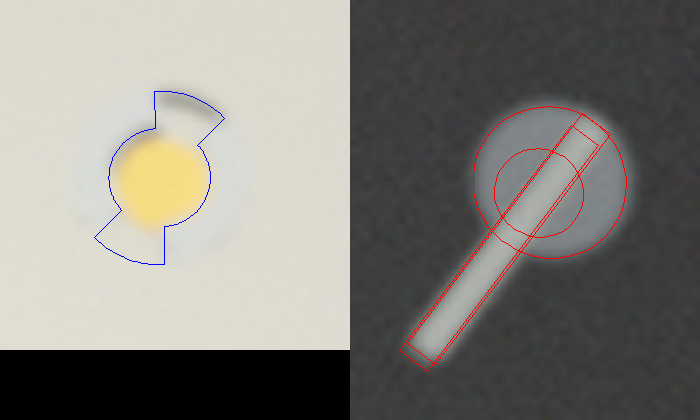

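View pics/ov4.png

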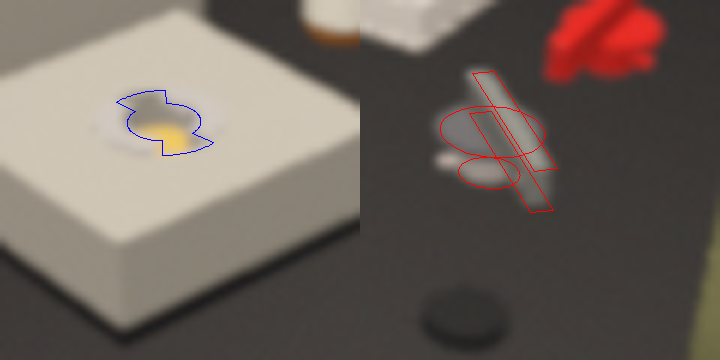

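```bash
python3 - <<'E'
from ov import *
z=np.load('top4.npz'); t=z['im']; W=cloud('top',z['d'])
A=crop(t,235,140,55,40,12); cv2.imwrite('pics/z4.png',A[...,::-1])
h=np.array([-.365,-.931]);n=np.array([.931,-.365]);S=np.array([599.7,5.4])
q=W-np.r_[S,0]; a=q[...,:2]@h; p=q[...,:2]@n
for lo,hi in ((25,40),(40,52),(78,92)):
    print(lo)
    for pl in range(-16,14,2):
        m=(a>lo)&(a<hi)&(p>=pl)&(p<pl+2)
        print(pl,m.sum(),np.round(np.percentile(q[m][:,2],[20,50,80])) if m.sum() else '', t[m].mean(0).round() if m.sum() else '')
E
```

```text
25
-16 26 [373. 445. 554.] [141. 142. 112.]
-14 19 [142. 436. 555.] [145. 147. 122.]
-12 24 [152. 408. 556.] [153. 154. 131.]
-10 19 [157. 168. 557.] [154. 156. 140.]
-8 19 [ 68. 174. 557.] [182. 183. 162.]
-6 17 [168. 555. 557.] [181. 182. 160.]
-4 14 [ 69. 364. 557.] [188. 190. 168.]
-2 14 [166. 556. 559.] [178. 180. 156.]
0 17 [164. 172. 558.] [178. 179. 158.]
2 16 [ 68. 556. 559.] [183. 184. 160.]
4 13 [ 67. 559. 560.] [176. 176. 147.]
6 5 [557. 559. 560.] [158. 159. 119.]
8 8 [556. 557. 559.] [162. 162. 126.]
10 10 [518. 558. 559.] [155. 156. 119.]
12 9 [557. 559. 559.] [152. 153. 114.]
40
-16 14 [207. 448. 552.] [145. 146. 123.]
-14 10 [244. 388. 553.] [145. 146. 123.]
-12 21 [148. 322. 552.] [150. 150. 131.]
-10 24 [160. 288. 553.] [148. 148. 132.]
-8 19 [167. 360. 555.] [151. 152. 130.]
-6 18 [169. 338. 487.] [148. 148. 129.]
-4 14 [130. 383. 558.] [163. 162. 141.]
-2 19 [168. 379. 558.] [160. 160. 139.]
0 15 [150. 371. 562.] [161. 161. 137.]
2 9 [241. 558. 570.] [161. 160. 136.]
4 8 [179. 457. 564.] [165. 165. 140.]
6 8 [183. 563. 567.] [157. 156. 130.]
8 6 [518. 563. 568.] [148. 149. 119.]
10 3 [562. 565. 567.] [140. 141. 105.]
12 4 [564. 565. 566.] [130. 131.  98.]
78
-16 2 [67. 69. 70.] [200. 198. 184.]
-14 2 [63. 64. 66.] [216. 214. 202.]
-12 5 [ 65. 153. 156.] [180. 179. 167.]
-10 11 [145. 157. 169.] [164. 165. 155.]
-8 6 [ 69. 169. 172.] [185. 186. 178.]
-6 7 [ 66. 168. 170.] [187. 187. 177.]
-4 5 [146. 169. 174.] [180. 181. 173.]
-2 5 [ 63. 169. 171.] [194. 195. 186.]
0 9 [ 63.  68. 170.] [199. 199. 189.]
2 2 [ 87. 118. 150.] [201. 200. 191.]
4 4 [64. 65. 66.] [214. 212. 200.]
6 2 [67. 67. 68.] [200. 199. 186.]
8 2 [61. 63. 65.] [204. 202. 192.]
10 0  
12 2 [64. 66. 69.] [193. 191. 182.]
```

View pics/z4.png

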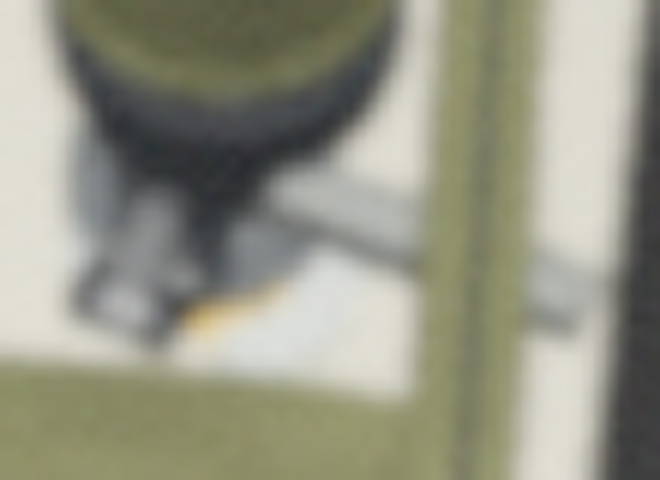

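```bash
python3 - <<'E'
from ov import *
S=np.array([599.7,5.4]); n=np.array([.931,-.365])
t=np.load('top4.npz')['im']; s=np.load('side4.npz')['im']; s0=np.load('side0.npz')['im']
f=8
B0=crop(s,210,160,50,48,f); B=B0.copy(); o=np.array([210,160])
bar('side',S,-111.4,112.5,B,f,o); C=B0.copy(); bar('side',S-4.5*n,-111.4,112.5,C,f,o,(255,255,0))
cv2.imwrite('pics/ov5.png',np.hstack([B,C])[...,::-1])
A0=crop(t,238,140,50,40,f); o=np.array([238,140]); A=A0.copy(); bar('top',S,-111.4,112.5,A,f,o); C=A0.copy(); bar('top',S-4.5*n,-111.4,112.5,C,f,o,(255,255,0))
cv2.imwrite('pics/ov6.png',np.hstack([A,C])[...,::-1])
A0=crop(s0,210,185,40,36,10); C=A0.copy(); sock('side',S,-21.4,C,10,np.array([210,185]))
cv2.imwrite('pics/ov7.png',np.hstack([A0,C])[...,::-1])
E
```

```text
(no output)
```

View pics/ov5.png

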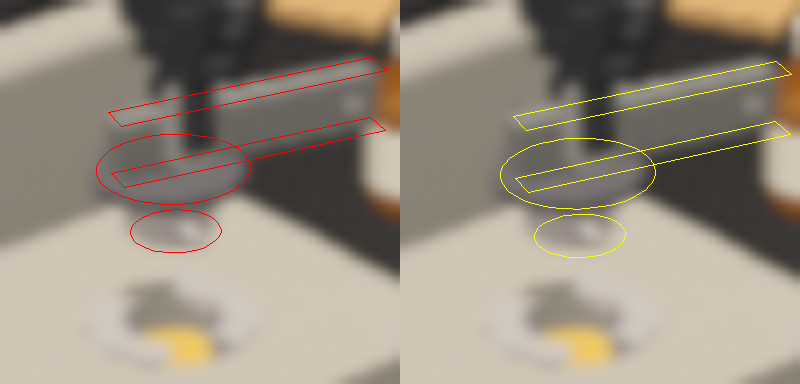

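View pics/ov6.png

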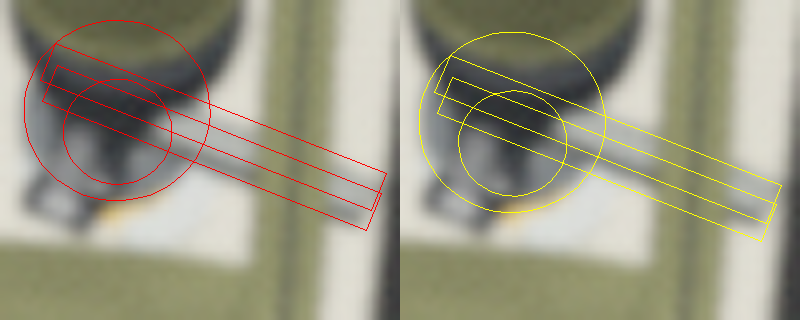

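View pics/ov7.png

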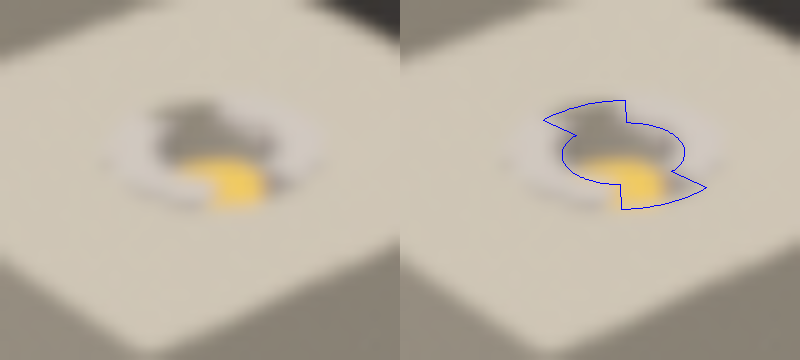

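```bash
python3 - <<'E'
from ov import *
from scipy.ndimage import map_coordinates as mc
z=np.load('top4.npz'); g=z['im'].mean(-1).astype(float); d=z['d'].astype(float)
S=np.array([599.7,5.4]);h=np.array([-.365,-.931]);n=np.array([.931,-.365])
for (a0,a1) in ((36,44),(82,91)):
  for zz in (142,170):
    pr=[]
    for p in range(-20,22,2):
        v=[]
        for a in np.linspace(a0,a1,8):
            u_,v_=proj('top',np.r_[S+a*h+p*n,zz]); v.append(mc(g,[[v_],[u_]],order=1)[0])
        pr.append(round(np.mean(v)))
    print(a0,zz,list(zip(range(-20,22,2),pr)))
# end profile along a
for zz in (170,):
    print([ (a,round(np.mean([mc(g,[[proj('top',np.r_[S+a*h+p*n,zz])[1]],[proj('top',np.r_[S+a*h+p*n,zz])[0]]],order=1)[0] for p in (-4,-2,0,2)]))) for a in range(80,106,2)])
# same check at original lamp
z=np.load('top0.npz'); g=z['im'].mean(-1).astype(float)
S=np.array([475,-232.]);a=np.radians(142.7);h=np.array([np.cos(a),np.sin(a)]);n=np.array([-h[1],h[0]])
for zz in (29.5,57.5):
    print('orig',zz,[(p,round(np.mean([mc(g,[[proj('top',np.r_[S+a*h+p*n,zz])[1]],[proj('top',np.r_[S+a*h+p*n,zz])[0]]],order=1)[0] for a in range(45,86,5)]))) for p in range(-16,18,2)])
print('end',[(a,round(mc(g,[[proj('top',np.r_[S+a*h,57.5])[1]],[proj('top',np.r_[S+a*h,57.5])[0]]],order=1)[0])) for a in range(80,106,2)])
E
```

```text
36 142 [(-20, 219), (-18, 219), (-16, 218), (-14, 215), (-12, 208), (-10, 191), (-8, 167), (-6, 146), (-4, 145), (-2, 158), (0, 171), (2, 179), (4, 180), (6, 179), (8, 181), (10, 189), (12, 199), (14, 207), (16, 211), (18, 211), (20, 209)]
36 170 [(-20, 214), (-18, 203), (-16, 184), (-14, 158), (-12, 144), (-10, 148), (-8, 164), (-6, 175), (-4, 180), (-2, 181), (0, 181), (2, 186), (4, 197), (6, 207), (8, 213), (10, 214), (12, 214), (14, 212), (16, 209), (18, 206), (20, 203)]
82 142 [(-20, 187), (-18, 191), (-16, 194), (-14, 197), (-12, 196), (-10, 186), (-8, 168), (-6, 153), (-4, 150), (-2, 159), (0, 170), (2, 175), (4, 176), (6, 176), (8, 179), (10, 188), (12, 198), (14, 205), (16, 207), (18, 207), (20, 206)]
82 170 [(-20, 190), (-18, 187), (-16, 174), (-14, 158), (-12, 147), (-10, 150), (-8, 162), (-6, 172), (-4, 176), (-2, 176), (0, 177), (2, 183), (4, 194), (6, 204), (8, 209), (10, 211), (12, 211), (14, 209), (16, 207), (18, 204), (20, 201)]
[(80, 168), (82, 175), (84, 179), (86, 180), (88, 180), (90, 178), (92, 173), (94, 164), (96, 147), (98, 120), (100, 92), (102, 71), (104, 63)]
orig 29.5 [(-16, 61), (-14, 63), (-12, 67), (-10, 78), (-8, 101), (-6, 129), (-4, 151), (-2, 166), (0, 172), (2, 172), (4, 165), (6, 150), (8, 129), (10, 101), (12, 78), (14, 67), (16, 63)]Traceback (most recent call last):
  File "<stdin>", line 21, in <module>
  File "h.py", line 9, in proj
    c=P(name); q=np.array(c['camera_from_world'])@np.r_[p,1]
  File "h.py", line 4, in P
    c=imaging.camera_params(name); return c
ValueError: time passes only in moves, steps and waits
```

```bash
python3 - <<'E'
s=open('h.py').read()
s=s.replace("def P(name):\n    c=imaging.camera_params(name); return c","_C={}\ndef P(name):\n    if name not in _C: _C[name]=imaging.camera_params(name)\n    return _C[name]")
open('h.py','w').write(s)
E
python3 - <<'E'
from ov import *
from scipy.ndimage import map_coordinates as mc
z=np.load('top0.npz'); im=z['im'].astype(float)
S=np.array([599.7,5.4])
bl=im[...,2]-im[...,0]  # blue minus red
def samp(ch,x,y,zz):
    u,v=proj('top',np.r_[x,y,zz]); return mc(ch,[[v],[u]],order=1)[0]
g=im.mean(-1)
for t in range(0,360,30):
    c,s_=np.cos(np.radians(t)),np.sin(np.radians(t))
    print(t,'b-r',[round(samp(bl,S[0]+r*c,S[1]+r*s_,68)) for r in range(14,56,3)],'g',[round(samp(g,S[0]+r*c,S[1]+r*s_,68)) for r in range(14,56,3)])
S=np.array([475,-232.]);a=np.radians(142.7);h=np.array([np.cos(a),np.sin(a)]);n=np.array([-h[1],h[0]])
print('orig',[(p,round(np.mean([samp(g,*(S+a*h+p*n),57.5) for a in range(45,86,5)]))) for p in range(-16,18,2)])
print('end',[(a,round(samp(g,*(S+a*h),57.5))) for a in range(80,106,2)])
# ring fit: model b-r annulus outer edge
X=rays_at('top',68); m=np.hypot(X[...,0]-599.7,X[...,1]-5.4)<75
x=X[m]; y=bl[m]
for b0 in [None]:
    from scipy.optimize import minimize
    def cost(p):
        r=np.hypot(x[:,0]-p[0],x[:,1]-p[1]); k=r>38
        mod=p[3]+p[4]/(1+np.exp((r-p[2])/1.5)); return (((mod-y)**2)*k).sum()/k.sum()
    o=minimize(cost,[599.7,5.4,46,-10,15],method='Nelder-Mead',options=dict(maxiter=6000,maxfev=6000)); print(o.x,o.fun)
E
```

```text
0 b-r [-92, -54, -21, -10, -8, -7, -7, -8, -11, -13, -13, -12, -14, -14] g [198, 193, 194, 205, 210, 204, 190, 188, 200, 211, 215, 215, 215, 215]
30 b-r [-96, -62, -18, -4, -2, -2, -2, -5, -9, -12, -13, -13, -13, -13] g [191, 178, 178, 199, 211, 215, 217, 217, 216, 216, 216, 216, 216, 215]
60 b-r [-100, -65, -24, -4, -1, -2, -2, -4, -8, -12, -13, -13, -13, -13] g [191, 186, 191, 204, 214, 216, 216, 217, 217, 216, 216, 217, 217, 217]
90 b-r [-100, -69, -30, -7, -1, -1, -2, -5, -9, -12, -12, -12, -12, -14] g [198, 201, 207, 213, 216, 218, 217, 217, 217, 217, 217, 218, 217, 217]
120 b-r [-107, -79, -39, -12, -2, -2, -3, -6, -10, -12, -13, -13, -14, -13] g [201, 205, 212, 215, 217, 217, 216, 214, 213, 217, 218, 217, 216, 218]
150 b-r [-113, -101, -73, -39, -19, -13, -12, -12, -13, -13, -13, -12, -13, -13] g [200, 202, 205, 210, 215, 217, 217, 218, 217, 218, 217, 218, 218, 218]
180 b-r [-112, -99, -72, -41, -20, -12, -11, -12, -13, -13, -14, -14, -13, -13] g [200, 202, 205, 208, 211, 212, 214, 215, 217, 217, 217, 218, 217, 218]
210 b-r [-110, -89, -48, -16, -3, -1, -3, -5, -10, -11, -13, 
[... 400 characters left out ...]
80, -44, -15, -3, -2, -2, -4, -6, -10, -13, -13, -13, -13] g [202, 206, 208, 212, 215, 217, 217, 216, 216, 216, 216, 216, 216, 215]
330 b-r [-92, -56, -26, -16, -13, -13, -13, -12, -12, -13, -13, -14, -14, -13] g [203, 211, 215, 215, 212, 202, 182, 171, 189, 207, 214, 215, 215, 215]
orig [(-16, 62), (-14, 63), (-12, 69), (-10, 84), (-8, 110), (-6, 138), (-4, 159), (-2, 169), (0, 173), (2, 170), (4, 161), (6, 142), (8, 116), (10, 89), (12, 71), (14, 63), (16, 62)]
end [(80, 177), (82, 174), (84, 174), (86, 172), (88, 172), (90, 165), (92, 151), (94, 131), (96, 108), (98, 89), (100, 74), (102, 66), (104, 63)]
[599.6164059    5.79603432  36.0234341  -13.07457108  17.20374993] 0.5913465898833677
```

```bash
python3 -m handwheel '{"gripper":[0,0,0,0,0,0],"delta_pos":[[0.002,0,-0.01],[0.002,0,-0.02],[0.002,0,-0.03],[0.002,0,-0.038],[0.002,0,-0.038],[0.002,0,-0.038]],"spin":[0,0,0,0,0,0]}';  python3 - <<'E'
from ov import *
s=readout.read_state(); print(s['wrist_force'],s['wrist_torque'],s['opening'],s['eef_pos'],s['orientation'])
im,d=imaging.read_camera('top'); np.savez('top5.npz',im=im,d=d); 
im2,d2=imaging.read_camera('side'); np.savez('side5.npz',im=im2,d=d2)
S=[599.8,5.2]; b=112.5-38+(s['eef_pos'][2]-110.3); print(b)
A0=crop(im,235,140,50,40,8); A=A0.copy(); bar('top',S,-111.4,b,A,8,np.array([235,140])); cv2.imwrite('pics/t5.png',np.hstack([A0,A])[...,::-1])
B0=crop(im2,210,165,50,50,8); B=B0.copy(); bar('side',S,-111.4,b,B,8,np.array([210,165]));sock('side',S,-21.4,B,8,np.array([210,165])); cv2.imwrite('pics/s5.png',np.hstack([B0,B])[...,::-1])
E
```

```text
time_s: 7.25
eef_pos: [600.1, 0.8, 110.9]
orientation: [-3.087, 0.585, -0.0]
wrist_force: [0.0, 0.1, -2.3]
opening: 13.0
[ 0.02284774  0.0650241  -2.34501891] [-0.02006812 -0.01586209  0.01151889] 12.967357649895348 [600.1374454    0.77995124 110.88863102] [-3.08663522e+00  5.84642396e-01 -4.71425014e-04]
75.08863101885441
```

View pics/s5.png

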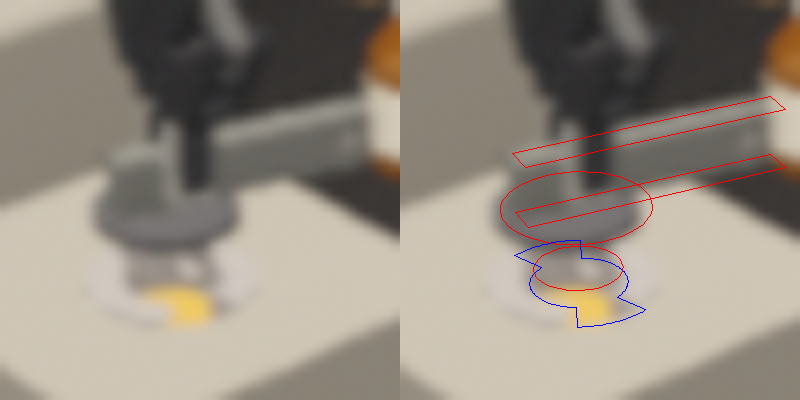

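View pics/t5.png

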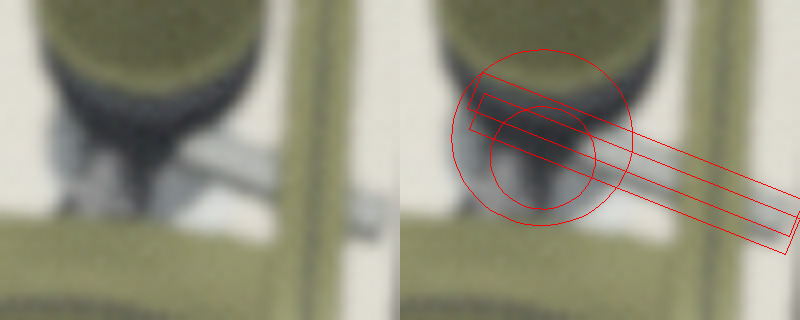

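```bash
cat > prof.py <<'E'
from ov import *
from scipy.ndimage import map_coordinates as mc
def samp(ch,x,y,zz,cam='top'):
    u,v=proj(cam,np.r_[x,y,zz]); return mc(ch,[[v],[u]],order=1)[0]
def run(f,b,S=(599.8,5.2),ang=-111.4,segs=((38,46),(82,90))):
    z=np.load(f); g=z['im'].mean(-1).astype(float); S=np.array(S);a=np.radians(ang);h=np.array([np.cos(a),np.sin(a)]);n=np.array([-h[1],h[0]])
    W=cloud('top',z['d'])
    for s in segs:
        for zz in (29.5,57.5):
            print(s,zz,[(p,round(np.mean([samp(g,*(S+a*h+p*n),b+zz) for a in np.linspace(*s,6)]))) for p in range(-18,20,2)])
E
python3 - <<'E'
from prof import *
run('top5.npz',75)
z=np.load('top5.npz');W=cloud('top',z['d']); im=z['im']
vv,uu=np.mgrid[0:384,0:512]
m=(uu>=280)&(uu<=283)&(vv>=163)&(vv<=172); print(np.round(W[162:174,279:286,2])); print(im.mean(-1)[162:174,279:286].round())
print(np.round(W[154:166,256:268,2]))
E
```

```text
(38, 46) 29.5 [(-18, 201), (-16, 211), (-14, 216), (-12, 216), (-10, 209), (-8, 193), (-6, 170), (-4, 149), (-2, 146), (0, 157), (2, 170), (4, 176), (6, 176), (8, 173), (10, 172), (12, 176), (14, 184), (16, 192), (18, 195)]
(38, 46) 57.5 [(-18, 215), (-16, 206), (-14, 187), (-12, 163), (-10, 146), (-8, 148), (-6, 163), (-4, 174), (-2, 178), (0, 178), (2, 177), (4, 179), (6, 187), (8, 197), (10, 204), (12, 206), (14, 205), (16, 202), (18, 198)]
(82, 90) 29.5 [(-18, 194), (-16, 199), (-14, 202), (-12, 204), (-10, 200), (-8, 190), (-6, 173), (-4, 156), (-2, 151), (0, 158), (2, 168), (4, 175), (6, 178), (8, 179), (10, 183), (12, 192), (14, 201), (16, 208), (18, 211)]
(82, 90) 57.5 [(-18, 197), (-16, 192), (-14, 180), (-12, 162), (-10, 149), (-8, 149), (-6, 159), (-4, 170), (-2, 176), (0, 177), (2, 180), (4, 186), (6, 197), (8, 206), (10, 212), (12, 214), (14, 213), (16, 212), (18, 211)]
[[ 69.  64.  65.  65.  63.  63.  62.]
 [130.  68.  62.  70.  66.  67.  -5.]
 [136. 135. 132. 130.  65.  68.  -3.]
 [131. 133. 138. 131. 137.  62.  -2.]
 [136. 134. 128. 126. 129.  65.   2.]
 [134. 136. 13
[... 766 characters left out ...]
  64.]
 [271. 271. 270. 263. 256. 245. 248.  69.  69.  67.  62.  66.]
 [262. 259. 256. 252. 250. 241. 107.  68.  66.  67.  66.  65.]
 [252. 255. 244. 240. 135. 130. 131. 132. 133.  67.  64.  69.]
 [190. 177. 138. 129. 138. 132. 135. 130. 137. 129. 127. 131.]
 [181. 130. 132. 136. 132. 130. 129. 135. 133. 132. 134. 129.]
 [122. 121. 123. 133. 130. 130. 134. 129. 134. 133. 135. 131.]
 [108. 110. 115. 119. 127. 134. 128. 134. 135. 136. 130. 133.]
 [104. 104. 102. 111. 117. 116. 117. 128. 129. 132. 131. 129.]
 [103.  98. 104. 103. 103.  71. 116. 111. 117. 127. 128. 129.]
 [107. 105. 103. 104.  69.  64.  65.  65. 107. 118. 119. 120.]
 [109. 103. 107.  67.  65.  68.  66.  66.  58.  68.  66. 110.]]
```

```bash
python3 -m handwheel '{"gripper":[0,0,0,0,0],"delta_pos":[[0,-0.001,-0.003],[0,-0.001,-0.006],[0,-0.001,-0.008],[0,-0.001,-0.009],[0,-0.001,-0.009]],"spin":[0,0,0,0,0]}';  python3 -m handwheel '{"gripper":[0,0,0,0],"delta_pos":[[0,0,-0.001],[0,0,-0.002],[0,0,-0.003],[0,0,-0.003]],"spin":[0,0,0,0]}'
```

```text
time_s: 7.98
eef_pos: [599.8, -0.2, 101.7]
orientation: [3.087, -0.585, -0.0]
wrist_force: [0.8, -0.2, -3.8]
opening: 12.6
time_s: 8.48
eef_pos: [600.4, -0.6, 99.0]
orientation: [3.086, -0.584, 0.002]
wrist_force: [0.7, 0.6, -1.9]
opening: 12.9
```

```bash
for i in 1 2 ; do :; done; python3 -m handwheel '{"gripper":[0,0,0,0],"delta_pos":[[0,0,-0.001],[0,0,-0.002],[0,0,-0.003],[0,0,-0.003]],"spin":[0,0,0,0]}'; python3 -m handwheel '{"gripper":[0,0,0,0],"delta_pos":[[0,0,-0.001],[0,0,-0.002],[0,0,-0.003],[0,0,-0.003]],"spin":[0,0,0,0]}'
```

```text
time_s: 8.98
eef_pos: [600.4, -0.5, 95.7]
orientation: [3.086, -0.585, 0.001]
wrist_force: [1.6, -2.8, -1.8]
opening: 13.0
time_s: 9.48
eef_pos: [600.3, -0.5, 92.9]
orientation: [3.086, -0.585, 0.001]
wrist_force: [2.4, -3.9, 0.5]
opening: 12.8
```

```bash
python3 -m handwheel '{"gripper":[0,0,0],"delta_pos":[[0.0005,-0.0008,0],[0.0007,-0.0012,0],[0.0007,-0.0012,0]],"spin":[0,0,0]}'; python3 - <<'E'
from ov import *
s=readout.read_state(); print(s['wrist_force'],s['wrist_torque'],s['opening'],s['eef_pos'])
im2,d2=imaging.read_camera('side'); B0=crop(im2,210,165,50,50,10); cv2.imwrite('pics/s6.png',B0[...,::-1])
E
```

```text
time_s: 9.85
eef_pos: [600.1, -0.9, 92.5]
orientation: [-3.086, 0.585, 0.002]
wrist_force: [1.7, -0.6, -2.2]
opening: 12.5
[ 1.65544709 -0.61924622 -2.16139833] [-0.17382256 -0.30723157 -0.07454442] 12.46251254594428 [600.1305194   -0.85281879  92.46886429]
```

View pics/s6.png

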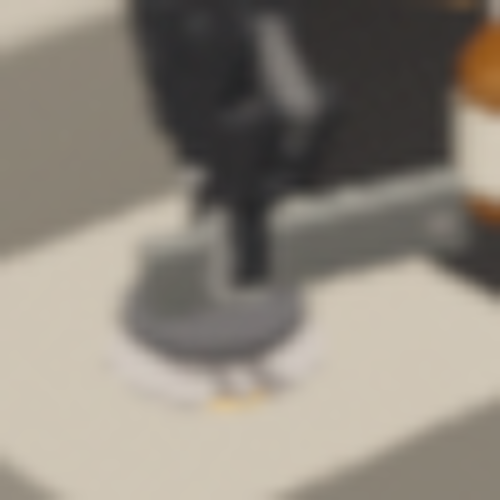

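The stem is in the bore (flange just above the ring, side crop ~(210,330)), and the side force eased off. I'll keep lowering.

```bash
python3 -m handwheel '{"gripper":[0,0,0,0],"delta_pos":[[0,0,-0.001],[0,0,-0.002],[0,0,-0.003],[0,0,-0.003]],"spin":[0,0,0,0]}'; python3 -m handwheel '{"gripper":[0,0,0,0],"delta_pos":[[0,0,-0.001],[0,0,-0.002],[0,0,-0.0025],[0,0,-0.0025]],"spin":[0,0,0,0]}'
```

```text
time_s: 10.4
eef_pos: [599.9, -1.2, 89.4]
orientation: [-3.087, 0.585, 0.002]
wrist_force: [0.5, -0.2, -2.1]
opening: 12.7
time_s: 10.9
eef_pos: [600.5, -1.4, 87.2]
orientation: [3.087, -0.585, -0.0]
wrist_force: [-0.9, -0.6, -2.9]
opening: 12.7
```

```bash
python3 -m handwheel '{"gripper":[0,0,0],"delta_pos":[[0,0,-0.0007],[0,0,-0.0015],[0,0,-0.0015]],"spin":[0,0,0]}'; python3 -m handwheel '{"gripper":[0,0,0],"delta_pos":[[0,0,-0.0005],[0,0,-0.001],[0,0,-0.001]],"spin":[0,0,0]}'; python3 - <<'E'
from h import *
s=readout.read_state(); print(s['wrist_force'],s['wrist_torque'],s['eef_pos'])
E
```

```text
time_s: 11.28
eef_pos: [600.5, -1.4, 85.7]
orientation: [3.087, -0.584, -0.0]
wrist_force: [0.1, -0.1, -2.9]
opening: 12.7
time_s: 11.65
eef_pos: [600.7, -1.4, 85.3]
orientation: [-3.087, 0.585, -0.001]
wrist_force: [-0.5, 0.3, 1.0]
opening: 12.9
[-0.50204565  0.32472209  0.99094776] [-0.02236755  0.15267129  0.06258929] [600.68909761  -1.41723909  85.25723111]
```

```bash
python3 -m handwheel '{"gripper":[0.02,0.035,0.04,0.04,0.04,0.04,0.04,0.04],"delta_pos":[[0,0,0],[0,0,0],[0,0,0],[0,0,0.005],[0,0,0.03],[0,0,0.06],[0,0,0.08],[0,0,0.08]],"spin":[0,0,0,0,0,0,0,0]}'; python3 - <<'E'
from ov import *
s=readout.read_state(); print(s['wrist_force'],s['wrist_torque'],s['eef_pos'])
im,d=imaging.read_camera('top'); np.savez('top7.npz',im=im,d=d)
im2,d2=imaging.read_camera('side'); np.savez('side7.npz',im=im2,d=d2)
S=[599.8,5.2];b=50
A0=crop(im,230,135,60,50,6); A=A0.copy(); bar('top',S,-111.4,b,A,6,np.array([230,135])); cv2.imwrite('pics/t7.png',np.hstack([A0,A])[...,::-1])
B0=crop(im2,205,165,60,55,6); B=B0.copy(); bar('side',S,-111.4,b,B,6,np.array([205,165])); cv2.imwrite('pics/s7.png',np.hstack([B0,B])[...,::-1])
E
```

```text
time_s: 12.65
eef_pos: [602.2, -1.5, 166.9]
orientation: [-3.086, 0.585, -0.007]
wrist_force: [-0.1, -0.9, 0.5]
opening: 40.0
[-0.09265649 -0.88332884  0.52531451] [-0.02253812  0.03808941  0.02096046] [602.15558386  -1.50439909 166.94664598]
```

View pics/t7.png

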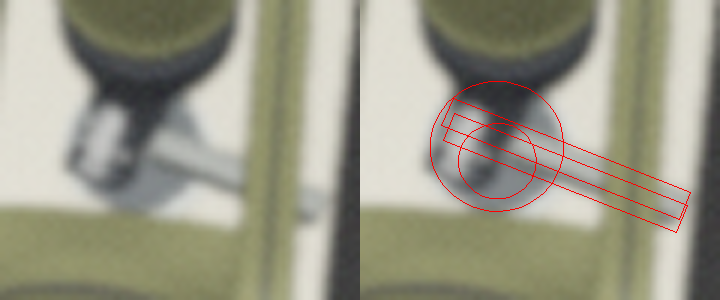

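View pics/s7.png

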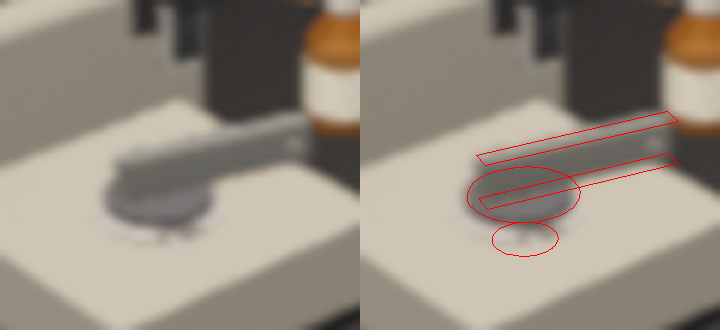

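Released and seated: the flange sits on the ring, handle to the right. Next I shut the fingers and take up a position behind the handle end.

```bash
python3 -m handwheel '{"gripper":[0.02,0,0,0,0,0,0,0,0,0],"delta_pos":[[0.001,-0.03,0],[0.001,-0.06,0],[0.001,-0.0853,0],[0.001,-0.0853,0],[0.001,-0.0853,-0.02],[0.001,-0.0853,-0.04],[0.001,-0.0853,-0.06],[0.001,-0.0853,-0.074],[0.001,-0.0853,-0.080],[0.001,-0.0853,-0.080]],"spin":[0,0,0,0,0,0,0,0,0,0]}'; python3 - <<'E'
from ov import *
s=readout.read_state(); print(s['wrist_force'],s['wrist_torque'],s['eef_pos'],s['opening'],s['joint_pos'])
im,d=imaging.read_camera('top'); np.savez('top8.npz',im=im,d=d)
im2,d2=imaging.read_camera('side'); np.savez('side8.npz',im=im2,d=d2)
A0=crop(im,225,130,65,60,6);  B0=crop(im2,205,155,65,60,6); cv2.imwrite('pics/p8.png',np.hstack([A0,B0])[...,::-1])
E
```

```text
time_s: 14.0
eef_pos: [601.4, -86.4, 84.4]
orientation: [-3.087, 0.584, 0.001]
wrist_force: [-0.1, 0.1, -0.2]
opening: 0.0
[-0.07402623  0.10502327 -0.22204497] [ 0.04797643 -0.00666477 -0.00554736] [601.43397389 -86.36813291  84.42100196] 0.017004775881181856 [-2.12182997e-01  4.90165989e-01  1.61766637e+00  8.60265244e-05
  1.03459184e+00  1.61840755e-01]
```

View pics/p8.png

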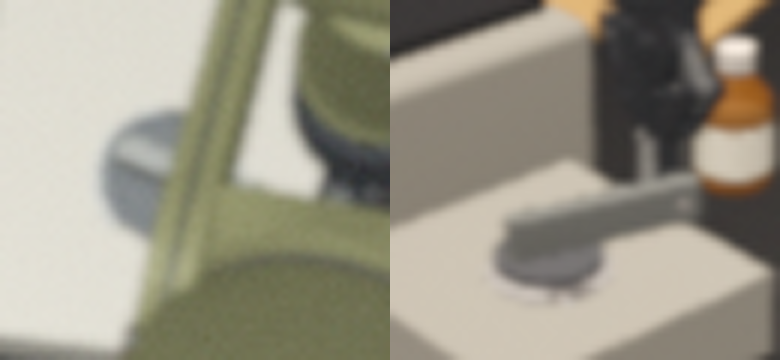

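```bash
python3 -m handwheel '{"gripper":[0,0,0,0],"delta_pos":[[-0.0037,0.0015,0],[-0.0074,0.0029,0],[-0.0093,0.0037,0],[-0.0093,0.0037,0]],"spin":[0,0,0,0]}';python3 -m handwheel '{"gripper":[0,0,0],"delta_pos":[[-0.0009,0.0004,0],[-0.0019,0.0007,0],[-0.0019,0.0007,0]],"spin":[0,0,0]}'
```

```text
time_s: 14.6
eef_pos: [592.1, -82.9, 85.0]
orientation: [-3.087, 0.585, -0.0]
wrist_force: [0.5, -0.4, 0.0]
opening: 0.3
time_s: 14.98
eef_pos: [590.4, -82.3, 84.8]
orientation: [3.087, -0.585, 0.0]
wrist_force: [0.0, 0.5, 0.0]
opening: 0.1
```

```bash
python3 -m handwheel '{"gripper":[0,0,0],"delta_pos":[[-0.0014,0.0005,0],[-0.0028,0.0011,0],[-0.0028,0.0011,0]],"spin":[0,0,0]}';python3 -m handwheel '{"gripper":[0,0,0],"delta_pos":[[-0.0014,0.0005,0],[-0.0028,0.0011,0],[-0.0028,0.0011,0]],"spin":[0,0,0]}';python3 -m handwheel '{"gripper":[0,0,0],"delta_pos":[[-0.0014,0.0005,0],[-0.0028,0.0011,0],[-0.0028,0.0011,0]],"spin":[0,0,0]}'
```

```text
time_s: 15.35
eef_pos: [587.4, -81.1, 84.8]
orientation: [-3.087, 0.585, 0.0]
wrist_force: [-0.6, -0.0, 0.1]
opening: 0.2
time_s: 15.72
eef_pos: [584.6, -80.0, 84.8]
orientation: [-3.087, 0.585, 0.0]
wrist_force: [0.1, -0.4, -0.9]
opening: -0.2
time_s: 16.1
eef_pos: [581.8, -78.9, 84.8]
orientation: [-3.087, 0.585, 0.0]
wrist_force: [-0.2, 0.4, -0.7]
opening: -0.0
```

```bash
python3 - <<'E'
from ov import *
im,d=imaging.read_camera('top'); np.savez('top8.npz',im=im,d=d)
im2,d2=imaging.read_camera('side'); np.savez('side9.npz',im=im2,d=d2)
A0=crop(im,225,130,65,60,6);  B0=crop(im2,205,155,65,60,6); cv2.imwrite('pics/p9.png',np.hstack([A0,B0])[...,::-1])
E
```

```text
(no output)
```

View pics/p9.png

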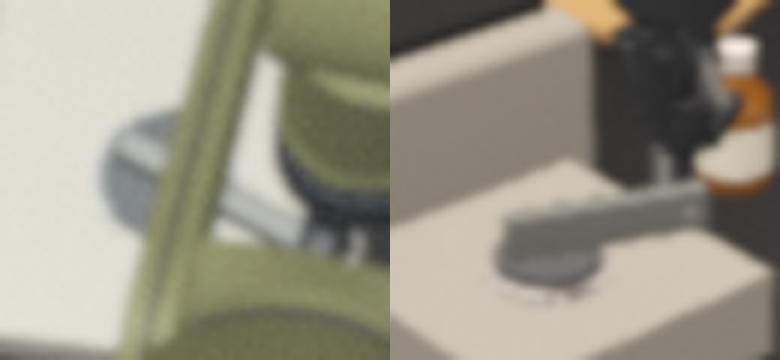

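```bash
cat > arc.py <<'E'
import numpy as np,sys
def tcp(phi,S=(602,3.5),a=85,off=21):
    p=np.radians(phi);h=np.array([np.cos(p),np.sin(p)]);t=np.array([np.sin(p),-np.cos(p)])
    return np.array(S)+a*h-off*t
E
python3 - <<'E'
from arc import *
c0=np.array([582.0,-79.0]);
for phi in np.arange(-118,-186,-2): print(phi,np.round(tcp(phi)-c0,1),'spin',round(phi+111.4,1))
E
```

```text
-118 [-1.4 -2.4] spin -6.6
-120 [-4.3 -1.6] spin -8.6
-122 [-7.2 -0.7] spin -10.6
-124 [-10.1   0.3] spin -12.6
-126 [-13.    1.4] spin -14.6
-128 [-15.8   2.6] spin -16.6
-130 [-18.6   3.9] spin -18.6
-132 [-21.3   5.3] spin -20.6
-134 [-23.9   6.8] spin -22.6
-136 [-26.6   8.3] spin -24.6
-138 [-29.1  10. ] spin -26.6
-140 [-31.6  11.8] spin -28.6
-142 [-34.1  13.6] spin -30.6
-144 [-36.4  15.5] spin -32.6
-146 [-38.7  17.6] spin -34.6
-148 [-41.   19.6] spin -36.6
-150 [-43.1  21.8] spin -38.6
-152 [-45.2  24.1] spin -40.6
-154 [-47.2  26.4] spin -42.6
-156 [-49.1  28.7] spin -44.6
-158 [-50.9  31.2] spin -46.6
-160 [-52.7  33.7] spin -48.6
-162 [-54.4  36.3] spin -50.6
-164 [-55.9  38.9] spin -52.6
-166 [-57.4  41.6] spin -54.6
-168 [-58.8  44.3] spin -56.6
-170 [-60.1  47.1] spin -58.6
-172 [-61.3  49.9] spin -60.6
-174 [-62.3  52.7] spin -62.6
-176 [-63.3  55.6] spin -64.6
-178 [-64.2  58.5] spin -66.6
-180 [-65.   61.5] spin -68.6
-182 [-65.7  64.5] spin -70.6
-184 [-66.3  67.5] spin -72.6
```

```bash
python3 -m handwheel '{"gripper":[0,0,0,0,0,0,0,0,0],"delta_pos":[[-0.0014,-0.0024,0],[-0.0043,-0.0016,0],[-0.0072,-0.0007,0],[-0.0101,0.0003,0],[-0.0130,0.0014,0],[-0.0158,0.0026,0],[-0.0186,0.0039,0],[-0.0213,0.0053,0],[-0.0213,0.0053,0]],"spin":[-6.6,-8.6,-10.6,-12.6,-14.6,-16.6,-18.6,-20.6,-20.6]}'; python3 - <<'E'
from ov import *
s=readout.read_state(); print(s['wrist_force'],s['wrist_torque'],s['eef_pos'])
im,d=imaging.read_camera('top')
im2,d2=imaging.read_camera('side')
A0=crop(im,225,130,65,60,6);  B0=crop(im2,205,155,65,60,6); cv2.imwrite('pics/p10.png',np.hstack([A0,B0])[...,::-1])
E
```

```text
time_s: 17.32
eef_pos: [560.3, -73.5, 84.8]
orientation: [2.932, -1.128, -0.001]
wrist_force: [0.0, -0.8, -0.6]
opening: 0.3
[ 0.03415608 -0.81569686 -0.57294671] [0.01655867 0.01607918 0.00064934] [560.34058503 -73.53951739  84.78686037]
```

View pics/p10.png

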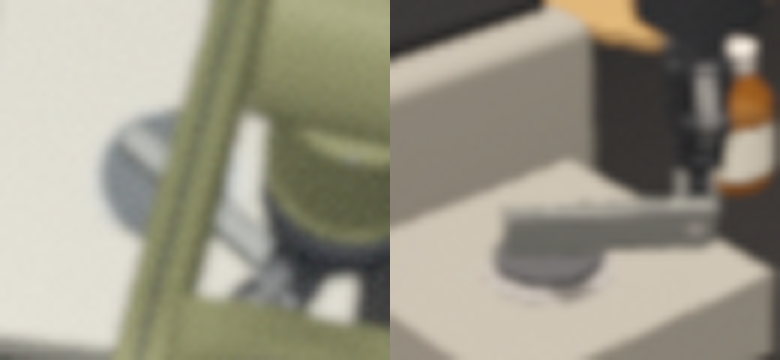

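```bash
python3 -m handwheel '{"gripper":[0,0,0,0],"delta_pos":[[-0.0026,0.0015,0],[-0.0053,0.0030,0],[-0.0078,0.0047,0],[-0.0103,0.0065,0]],"spin":[-2,-4,-6,-8]}'; python3 -m handwheel '{"gripper":[0,0,0,0],"delta_pos":[[-0.0025,0.0018,0],[-0.0048,0.0037,0],[-0.0071,0.0058,0],[-0.0094,0.0078,0]],"spin":[-2,-4,-6,-8]}'
```

```text
time_s: 17.92
eef_pos: [550.1, -67.1, 84.8]
orientation: [2.845, -1.332, -0.0]
wrist_force: [-0.5, -0.2, 0.0]
opening: -0.0
time_s: 18.42
eef_pos: [540.8, -59.2, 84.8]
orientation: [-2.745, 1.527, 0.0]
wrist_force: [0.3, -0.1, 0.1]
opening: 0.2
```

```bash
python3 - <<'E'
from ov import *
s=readout.read_state(); print(s['wrist_force'],s['wrist_torque'],s['eef_pos'])
im,d=imaging.read_camera('top')
im2,d2=imaging.read_camera('side')
A0=crop(im,225,130,65,60,6);  B0=crop(im2,205,155,65,60,6); cv2.imwrite('pics/p11.png',np.hstack([A0,B0])[...,::-1])
E
```

```text
[ 0.28775424 -0.1394845   0.06731425] [ 0.00609582 -0.056209    0.01525488] [540.83995866 -59.23446179  84.80598631]
```

View pics/p11.png

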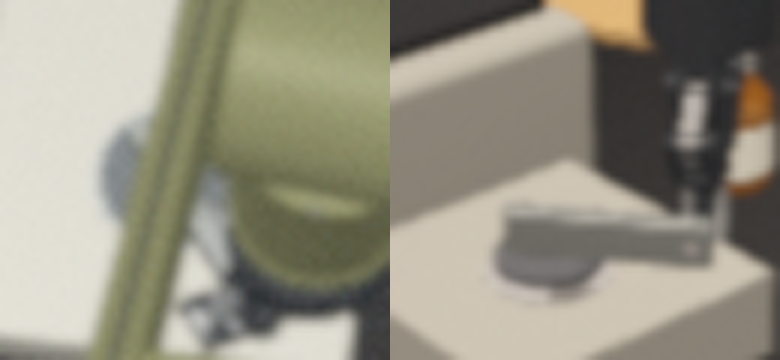

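```bash
python3 -m handwheel '{"gripper":[0,0,0,0],"delta_pos":[[-0.0021,0.0022,0],[-0.0042,0.0045,0],[-0.0062,0.0068,0],[-0.0081,0.0091,0]],"spin":[-2,-4,-6,-8]}'; python3 -m handwheel '{"gripper":[0,0,0,0],"delta_pos":[[-0.0018,0.0025,0],[-0.0036,0.0050,0],[-0.0053,0.0076,0],[-0.0068,0.0102,0]],"spin":[-2,-4,-6,-8]}'; python3 -m handwheel '{"gripper":[0,0],"delta_pos":[[-0.0015,0.0027,0],[-0.0015,0.0027,0]],"spin":[-2,-2]}'
```

```text
time_s: 19.02
eef_pos: [533.4, -50.7, 84.9]
orientation: [2.633, -1.713, 0.002]
wrist_force: [0.8, -1.6, -1.3]
opening: 0.3
time_s: 19.52
eef_pos: [527.1, -40.8, 84.9]
orientation: [2.507, -1.893, 0.004]
wrist_force: [1.2, -2.5, -1.7]
opening: -0.0
time_s: 19.77
eef_pos: [525.3, -37.8, 84.9]
orientation: [-2.475, 1.934, -0.002]
wrist_force: [1.8, -1.8, -1.3]
opening: 0.1
```

```bash
python3 -m handwheel '{"gripper":[0,0,0],"delta_pos":[[-0.0007,0.0014,0],[-0.0014,0.0027,0],[-0.0014,0.0027,0]],"spin":[-1,-2,-2]}'; python3 -m handwheel '{"gripper":[0,0,0],"delta_pos":[[-0.0007,0.0014,0],[-0.0013,0.0028,0],[-0.0013,0.0028,0]],"spin":[-1,-2,-2]}'; 
```

```text
time_s: 20.15
eef_pos: [523.3, -34.7, 84.8]
orientation: [-2.44, 1.978, -0.0]
wrist_force: [2.0, -1.7, -2.5]
opening: 0.0
time_s: 20.52
eef_pos: [521.8, -31.7, 84.8]
orientation: [2.406, -2.021, -0.0]
wrist_force: [3.0, -2.7, -2.1]
opening: -0.3
```

```bash
python3 -m handwheel '{"gripper":[0,0,0],"delta_pos":[[-0.0006,0.0014,0],[-0.0012,0.0028,0],[-0.0012,0.0028,0]],"spin":[-1,-2,-2]}'
```

```text
time_s: 20.9
eef_pos: [520.5, -28.9, 84.8]
orientation: [2.37, -2.062, -0.001]
wrist_force: [1.9, -2.9, -1.0]
opening: -0.3
```

```bash
python3 -m handwheel '{"gripper":[0,0,0],"delta_pos":[[-0.0005,0.0014,0],[-0.0010,0.0028,0],[-0.0010,0.0028,0]],"spin":[-1,-2,-2]}'
```

```text
time_s: 21.28
eef_pos: [519.3, -26.0, 84.7]
orientation: [2.333, -2.103, -0.001]
wrist_force: [1.5, -3.2, -2.1]
opening: 0.4
```

```bash
python3 -m handwheel '{"gripper":[0,0],"delta_pos":[[-0.0005,0.0014,0],[-0.0005,0.0014,0]],"spin":[-1,-1]}'
```

```text
time_s: 21.52
eef_pos: [518.8, -24.7, 84.7]
orientation: [2.315, -2.124, -0.001]
wrist_force: [0.4, -2.9, -2.6]
opening: 0.0
```

```bash
python3 -m handwheel '{"gripper":[0,0],"delta_pos":[[-0.0005,0.0014,0],[-0.0005,0.0014,0]],"spin":[-1,-1]}'
```

```text
time_s: 21.78
eef_pos: [518.5, -23.4, 84.8]
orientation: [2.296, -2.144, -0.0]
wrist_force: [0.7, -2.9, -1.1]
opening: 0.1
```

```bash
python3 -m handwheel '{"gripper":[0,0],"delta_pos":[[-0.0004,0.00145,0],[-0.0004,0.00145,0]],"spin":[-1,-1]}'
```

```text
time_s: 22.02
eef_pos: [518.3, -22.0, 84.8]
orientation: [2.278, -2.164, 0.0]
wrist_force: [-0.5, -4.5, -1.8]
opening: -0.2
```

```bash
python3 -m handwheel '{"gripper":[0,0],"delta_pos":[[-0.0004,0.00145,0],[-0.0004,0.00145,0]],"spin":[-1,-1]}'
```

```text
time_s: 22.28
eef_pos: [518.1, -20.6, 84.9]
orientation: [-2.259, 2.183, -0.001]
wrist_force: [1.3, -4.4, -1.3]
opening: 0.1
```

```bash
python3 -m handwheel '{"gripper":[0,0],"delta_pos":[[-0.0004,0.00145,0],[-0.0004,0.00145,0]],"spin":[-1,-1]}'
```

```text
time_s: 22.52
eef_pos: [517.8, -19.6, 84.9]
orientation: [2.24, -2.203, 0.002]
wrist_force: [2.0, -5.9, -1.9]
opening: 0.3
```

```bash
python3 -m handwheel '{"gripper":[0,0],"delta_pos":[[-0.0002,0.0007,0],[-0.0002,0.0007,0]],"spin":[-0.5,-0.5]}'
```

```text
time_s: 22.78
eef_pos: [517.6, -19.2, 84.9]
orientation: [2.23, -2.212, 0.002]
wrist_force: [1.4, -7.0, -2.3]
opening: 0.2
```

```bash
python3 -m handwheel '{"gripper":[0,0],"delta_pos":[[-0.0001,0.0005,0],[-0.0001,0.0005,0]],"spin":[-0.4,-0.4]}'; python3 - <<'E'
from ov import *
s=readout.read_state(); print(s['wrist_force'],s['wrist_torque'],s['eef_pos'])
im,d=imaging.read_camera('top');np.savez('top12.npz',im=im,d=d)
s=readout.read_state(); print(s['wrist_force'])
im2,d2=imaging.read_camera('side');np.savez('side12.npz',im=im2,d=d2)
s=readout.read_state(); print(s['wrist_force'])
A0=crop(im,225,130,65,60,6);  B0=crop(im2,205,155,65,60,6); cv2.imwrite('pics/p12.png',np.hstack([A0,B0])[...,::-1])
E
```

```text
time_s: 23.02
eef_pos: [517.5, -19.0, 84.9]
orientation: [2.222, -2.22, 0.003]
wrist_force: [0.3, -7.8, -0.7]
opening: -0.1
[ 0.33601019 -7.84734745 -0.68156261] [-1.26502405 -0.17483022  0.0749111 ] [517.53318675 -18.99042515  84.88251936]
[ 1.50328474 -7.62816306 -2.1055734 ]
[ 1.25900359 -7.34545076 -0.77729015]
```

View pics/p12.png

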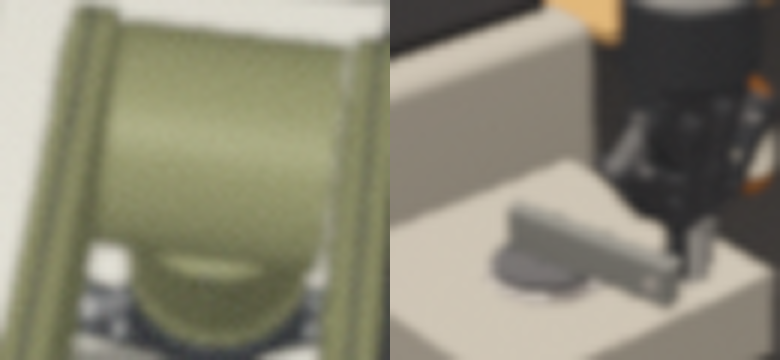

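Sharp rise: 4.4 → 7.8 N over the last ~1.6 mm, so it's at the stop. I'll back off, lift away and look.

```bash
python3 -m handwheel '{"gripper":[0,0,0,0,0,0,0,0,0,0],"delta_pos":[[0,-0.004,0],[0,-0.012,0],[0,-0.025,0],[0,-0.03,0.03],[0,-0.03,0.08],[0,-0.06,0.13],[0,-0.11,0.15],[0,-0.17,0.15],[0,-0.22,0.15],[0,-0.22,0.15]],"spin":[0,0,0,0,0,0,0,0,0,0]}'; python3 - <<'E'
from ov import *
s=readout.read_state(); print(s['wrist_force'],s['eef_pos'])
im,d=imaging.read_camera('top');np.savez('top13.npz',im=im,d=d)
im2,d2=imaging.read_camera('side');np.savez('side13.npz',im=im2,d=d2)
A0=crop(im,215,120,65,75,6);  B0=crop(im2,195,150,65,75,6); cv2.imwrite('pics/p13.png',np.hstack([A0,B0])[...,::-1])
cv2.imwrite('pics/f13.png',im[...,::-1])
W=cloud('top',d); 
vv,uu=np.mgrid[0:384,0:512]; m=(uu>235)&(uu<275)&(vv>140)&(vv<205)&(W[...,2]>92)&(W[...,2]<125)
q=W[m]; print(len(q),np.median(q[:,2]),cv2.minAreaRect(q[:,:2].astype(np.float32)))
q=q[np.abs(q[:,2]-np.median(q[:,2]))<8]
e=np.linalg.eigh(np.cov(q[:,:2].T))[1][:,1]; print('dir',np.degrees(np.arctan2(-abs(e[1])*np.sign(e[0]*e[1]),-abs(e[0]))),e, q.mean(0))
m=(uu>235)&(uu<275)&(vv>140)&(vv<205)&(W[...,2]>70)&(W[...,2]<84); print('flange z',np.median(W[m][:,2]),m.sum())
E
```

```text
time_s: 24.38
eef_pos: [516.9, -242.0, 234.7]
orientation: [2.217, -2.226, 0.002]
wrist_force: [-0.2, 0.3, 0.7]
opening: 0.1
[-0.17363199  0.25932467  0.71318975] [ 516.89909885 -242.0375834   234.6844546 ]
206 102.72360984261604 ((564.5673217773438, 4.730484962463379), (117.75498962402344, 13.905723571777344), 4.253407955169678)
dir -175.85674216719818 [-0.99738652 -0.07225048] [564.5694577    4.89676327 102.69329354]
flange z 74.46198759616777 359
```

View pics/p13.png

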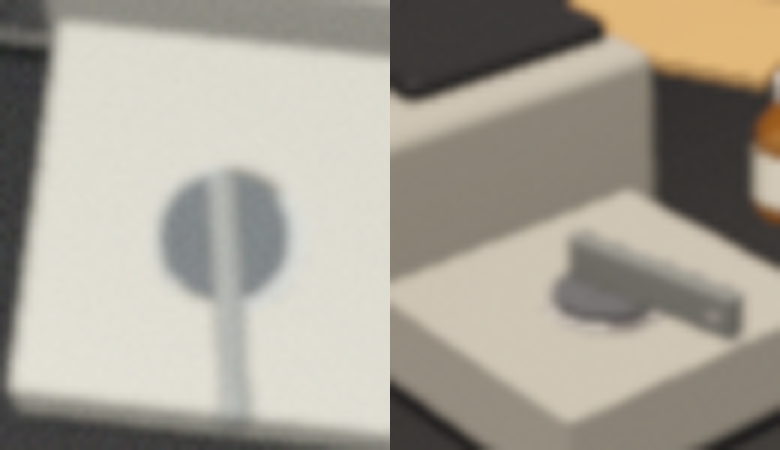

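View pics/f13.png

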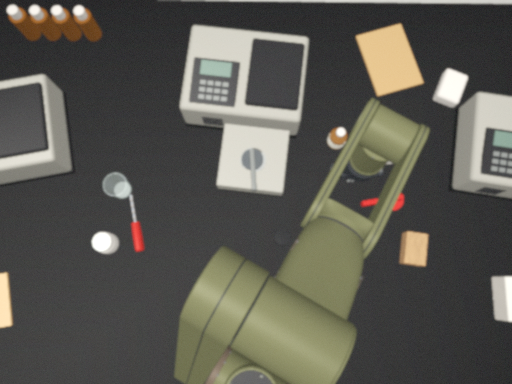

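```bash
python3 - <<'E'
from prof import *
im=np.load('top0.npz')['im'].astype(float); bl=im[...,2]-im[...,0]
S=np.array([599.8,5.2])
for base in (-21,159):
    print(base,[(t,round(np.mean([samp(bl,S[0]+r*np.cos(np.radians(base+t)),S[1]+r*np.sin(np.radians(base+t)),68) for r in (27,29,31,33)]),1)) for t in range(-50,52,4)])
# handle direction by colour in top13
g=np.load('top13.npz')['im'].mean(-1).astype(float)
pts=[]
for a in range(36,90,4):
    pr=np.array([samp(g,S[0]-a,S[1]+p,104) for p in np.arange(-26,20,1.)]); w=np.clip(212-pr,0,None); w[w<12]=0
    pts.append((a,(w*np.arange(-26,20,1.)).sum()/w.sum()))
c=np.polyfit(*zip(*pts),1); print(np.round(pts,1).tolist(),c,np.degrees(np.arctan(c[0])))
# dark side face bias: same procedure for direct depth top points
W=cloud('top',np.load('top13.npz')['d']); vv,uu=np.mgrid[0:384,0:512]
m=(uu>235)&(uu<275)&(vv>140)&(vv<205)&(abs(W[...,2]-103)<7); q=W[m]; print(np.polyfit(q[:,0],q[:,1],1))
E
```

```text
-21 [(-50, np.float64(-2.2)), (-46, np.float64(-1.9)), (-42, np.float64(-2.2)), (-38, np.float64(-2.3)), (-34, np.float64(-2.6)), (-30, np.float64(-3.9)), (-26, np.float64(-5.9)), (-22, np.float64(-8.0)), (-18, np.float64(-10.2)), (-14, np.float64(-12.1)), (-10, np.float64(-12.8)), (-6, np.float64(-12.7)), (-2, np.float64(-12.3)), (2, np.float64(-12.2)), (6, np.float64(-12.2)), (10, np.float64(-11.7)), (14, np.float64(-11.1)), (18, np.float64(-8.9)), (22, np.float64(-6.7)), (26, np.float64(-4.7)), (30, np.float64(-2.7)), (34, np.float64(-1.6)), (38, np.float64(-1.5)), (42, np.float64(-1.5)), (46, np.float64(-1.6)), (50, np.float64(-2.0))]
159 [(-50, np.float64(-2.0)), (-46, np.float64(-1.8)), (-42, np.float64(-1.6)), (-38, np.float64(-2.3)), (-34, np.float64(-2.9)), (-30, np.float64(-4.6)), (-26, np.float64(-7.7)), (-22, np.float64(-10.5)), (-18, np.float64(-12.2)), (-14, np.float64(-13.2)), (-10, np.float64(-13.7)), (-6, np.float64(-13.8)), (-2, np.float64(-14.3)), (2, np.float64(-14.5)), (6, np.float64(-14.8)), (10, np.float64(-14.6)), (14, np.float64(-14.8)), (18, np.float64(-13.6)), (22, np.float64(-11.5)), (26, np.float64(-8.5)), (30, np.float64(-4.9)), (34, np.float64(-2.7)), (38, np.float64(-1.7)), (42, np.float64(-1.5)), (46, np.float64(-1.5)), (50, np.float64(-2.0))]
[[36.0, 0.9], [40.0, -1.5], [44.0, -2.4], [48.0, -2.6], [52.0, -2.9], [56.0, -3.1], [60.0, -3.3], [64.0, -3.8], [68.0, -4.1], [72.0, -4.4], [76.0, -5.2], [80.0, -5.6], [84.0, -6.0], [88.0, -5.4]] [-0.10397844  2.92030997] -5.9361939041581495
[  0.07075222 -35.03852953]
```

The handle now points at −176° and the bar top has dropped to ~104 mm (locked height). My notch fit predicted −179°, so I'll push squarely once more to confirm that this is the stop.

```bash
python3 -m handwheel '{"gripper":[0,0,0,0,0,0,0,0,0,0],"delta_pos":[[0,0.05,0],[0,0.1,0],[0,0.15,0],[0,0.19,-0.02],[0,0.19,-0.05],[0,0.19,-0.08],[0,0.19,-0.11],[0,0.19,-0.14],[0,0.19,-0.15],[0,0.19,-0.15]],"spin":[2,3.5,3.5,3.5,3.5,3.5,3.5,3.5,3.5,3.5]}'; python3 -m handwheel '{"gripper":[0,0,0,0,0,0,0],"delta_pos":[[0,0.008,0],[0,0.016,0],[0,0.022,0],[0,0.026,0],[0,0.027,0],[0,0.028,0],[0,0.028,0]],"spin":[0,0,0,0,0,0,0]}'
```

```text
time_s: 25.72
eef_pos: [516.7, -47.1, 84.6]
orientation: [2.29, -2.15, -0.002]
wrist_force: [1.2, -0.2, -0.3]
opening: 0.1
time_s: 26.6
eef_pos: [517.1, -20.5, 84.9]
orientation: [2.289, -2.151, 0.001]
wrist_force: [-0.3, -2.3, 1.4]
opening: -0.0
```

```bash
python3 -m handwheel '{"gripper":[0,0],"delta_pos":[[0,0.001,0],[0,0.001,0]],"spin":[0,0]}'
```

```text
time_s: 26.85
eef_pos: [517.0, -19.7, 84.8]
orientation: [2.289, -2.151, 0.001]
wrist_force: [-0.6, -5.0, 1.6]
opening: 0.5
```

```bash
python3 -m handwheel '{"gripper":[0,0],"delta_pos":[[0,0.001,0],[0,0.001,0]],"spin":[0,0]}'
```

```text
time_s: 27.1
eef_pos: [517.0, -19.1, 84.8]
orientation: [2.288, -2.15, 0.001]
wrist_force: [-0.8, -6.4, 1.6]
opening: -0.1
```

```bash
python3 -m handwheel '{"gripper":[0,0],"delta_pos":[[0,0.0007,0],[0,0.0007,0]],"spin":[0,0]}'
```

```text
time_s: 27.35
eef_pos: [516.9, -18.8, 84.8]
orientation: [2.288, -2.149, 0.002]
wrist_force: [-1.8, -7.7, 2.3]
opening: 0.1
```

```bash
python3 -m handwheel '{"gripper":[0,0,0,0,0,0,0,0,0,0],"delta_pos":[[0,-0.004,0],[0,-0.012,0],[0,-0.025,0],[0,-0.03,0.03],[0,-0.03,0.08],[0,-0.06,0.13],[0,-0.11,0.15],[0,-0.17,0.15],[0,-0.22,0.15],[0,-0.22,0.15]],"spin":[0,0,0,0,0,0,0,0,0,0]}'; python3 - <<'E'
from ov import *
s=readout.read_state(); print(s['wrist_force'],s['eef_pos'])
im,d=imaging.read_camera('top');np.savez('top14.npz',im=im,d=d)
im2,d2=imaging.read_camera('side');np.savez('side14.npz',im=im2,d=d2)
vv,uu=np.mgrid[0:384,0:512]
for n in ('top13','top14'):
    W=cloud('top',np.load(n+'.npz')['d']); m=(uu>235)&(uu<275)&(vv>140)&(vv<205)&(abs(W[...,2]-103)<7); q=W[m]
    c=np.polyfit(q[:,0],q[:,1],1); print(n,len(q),c,np.degrees(np.arctan(c[0])),np.median(q[:,2]),cv2.minAreaRect(q[:,:2].astype(np.float32)))
cv2.imwrite('pics/f14.png',im[...,::-1]);cv2.imwrite('pics/g14.png',im2[...,::-1])
E
```

```text
time_s: 28.6
eef_pos: [517.1, -241.5, 234.6]
orientation: [2.283, -2.157, 0.002]
wrist_force: [-0.0, 0.2, -0.3]
opening: -0.1
[-0.01116769  0.22684668 -0.25573529] [ 517.05312608 -241.50932075  234.61694844]
top13 199 [  0.07075222 -35.03852953] 4.047059450149182 102.73534775277676 ((564.8270874023438, 4.749809265136719), (117.23397064208984, 13.905723571777344), 4.253407955169678)
top14 201 [  0.06940772 -34.21499996] 3.970402039929433 103.16886542123257 ((565.2398681640625, 4.930550575256348), (116.35356140136719, 13.876883506774902), 4.057224750518799)
```

View pics/g14.png

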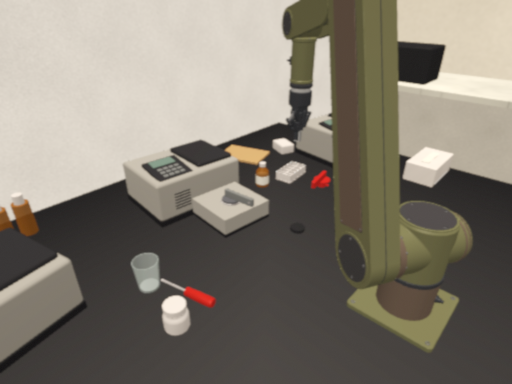

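```bash
python3 -c "
from plant import job
print(job.close_job())"
```

```text
the job is handed in; nothing more can be done
None
```

The lamp holder is in the socket, turned clockwise to what felt like the end stop, and released. I handed the job in at about 29 s; no verdict was given.

- **Insertion:** I lowered the grey holder upright with its handle at −111°. Midway down it touched the side of the bore with about 4.5 N, so I shifted it about 1.5 mm and it then settled lightly on the seat.
- **Turning:** I let go and pushed the handle end clockwise with the closed fingers. It took 3–4 N on the ramps, then the force rose sharply to 7.8 N.
- **Stop check:** a second push to 7.7 N left the handle where it was, at −176.0° (−175.9° before).
- **Last pictures:** the handle points to the front. The bar top reads 103 mm, which fits the pulled-down height once the depth camera's usual error of about −1.5 mm is allowed for. The arm touches nothing, and I saw no bystander out of place.
- **Disagreement:** from the notch positions I had expected the stop near −179°, so the handle ended about 3.5° short of that. I accepted it because both pushes met a firm rise in force and the handle did not move.

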